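# Open the wrapping machine past its safety catch and box the bar

### The arm

A 7-joint arm with a two-finger parallel gripper is mounted at the origin on a cart in front of the work surface, level with it; the furniture and walls round the work are solid. World frame = base frame: x ahead of the robot, y to its left, z up, the work surface at z = 0. Lengths are in mm, angles in rad, forces in N, time in s.
With the tool pointing down it reaches from about 400 to 875 mm from the base axis. Payload 4.4 kg.
Tool frame: the origin (TCP) lies midway between the tips of the shut fingers; the grasp point (between the pads) lies 19 mm behind it (bot.grip_point_offset is the distance from the TCP to the grasp point, in mm); z points along the fingers, y is the direction in which the jaws open and shut (so a half turn about z gives the same grasp; the last joint's range is limited). The gripper opens to 85 mm and grips with 20 to 120 N. Pads are 22 mm wide; open, the fingers measure 114 mm over their backs; the gripper's body (76 mm by 85 mm) begins 54 mm behind the grasp point. The pads swing forward as they close: fully open they stand 13 mm farther back than shut.
Start: joints at [1.172, 0.628, 0.038, 1.517, -0.027, 0.996, -0.02], TCP at [212.377, -614.34, 231.313] pointing down, gripper open.
Joint ranges: [-3.06, 3.06], [-0.37, 2.12], [-1.25, 1.32], [0.18, 2.47], [-1.1, 4.24], [0.23, 1.98], [-2.94, 2.94]. Speed limits (rad/s): [2.57, 2.57, 3.14, 3.14, 3.14, 3.14, 3.14].

### API

Orientations are given as a unit quaternion [x, y, z, w].
In Python, from rig import bot, vision gives the robot as it stands.
- The arm moves only by the tool play_rows, never from a script. Its argument "moves" is a list of rows, each a list of 6 numbers: the shift along the tool's x, y, z in mm, then the turn, a rotation vector about the tool's x, y, z in degrees. In form: [[x, y, z, rx, ry, rz], ...]. A call has 1 to 10 rows; each row is the pose to reach, as a shift and turn from the pose commanded when the call began, along the tool's axes at that moment; what a row does not reach only later rows make up. A row lasts 1/12 s, in which the tool goes at most 41.7 mm and 7.16 degrees, less where a joint would pass 70% of its speed; a pose out of reach is approached as far as the arm can. A call with a gripper value outside its range is refused whole. "fingers" is the finger opening in mm, from 0 to 85.4, set as the call begins (left out, the last holds). The fingers move at their own pace and stop on an object; "force" is the grip in N (left out, the last holds). Time passes only in rows, so rows that repeat a pose let the fingers close. It gives the time, the measured TCP pose, the force and the opening at its end, in the units of the state.
- bot.read_state(): the state, without advancing time (a new reading comes with each control period).
- vision.get_image(name): name is "scene" or "top" or "wrist"; returns a dict with "frame" (420x560x3 uint8, red, green, blue), "fx", "fy", "cx", "cy" (pixels), "world_to_cam" (4x4, takes a point from world to camera coordinates); the wrist camera has in their place "tool_from_camera" (4x4, takes a point from camera to tool coordinates, whose origin is the TCP and whose axes are the flange's). Camera axes: x right, y down, z forward; pixel columns grow to the right and rows downward; lengths in mm; the calibration is good to about 2 mm. A picture is of the moment at which its call begins: read the wrist's pose just before it. There is no depth.
- bot.close_job(): hands the job in, once; it reports no verdict.
Trained networks look in the newest picture that a camera, given by its name, has taken for a name from the list of things; names that differ only in an ending like _2 or _b are one class to them, and where a whole thing is asked for, a point or a joint stands for the part that bears it (a point fixed in the world has none). Each returns a list of dicts, best first, with "conf" (0 to 1); they miss things now and then, are a little off and sometimes report something else, mostly with a low value. They report only what shows in the picture. A call takes as long as a camera call.
- vision.silhouettes(camera, query): "mask" (420x560 bool, what is visible of it) and "box" ([left, top, right, bottom] in pixels, round what is visible of it).
The state is a dict: "time": time; "joint_positions": joint angles; "qvel": joint speeds; "tau": joint torques, N m; "tool_pos": TCP position; "eef_rot": TCP orientation; "ft_force": force on the tool from outside, world axes, zero at the start; "moment": the same for the moment, N m; "finger_gap": finger opening in mm.
Only numpy, scipy, OpenCV 4.12 (cv2) and the standard library are available. Lean on these libraries where they do the work, as an engineer would, in place of code of your own. Each camera call takes 0.05 s, during which the arm holds its last target.

### The job

The shrink-wrapping machine has finished and its hood has popped up a little, but the sprung safety catch hidden under the hood's front edge still holds it: reach under the edge, feel for the catch, push it to the left (as you face the machine's front) while you lift the hood without forcing or throwing anything, and swing the hood right back past upright so that it stands open by itself. Then take the soap bar off the machine's bed and lay it flat in the display box that has only one bar in it, turned the same way as that bar, without pushing that bar about. Leave everything else as it stands.

Things in the scene. Friction and masses are not known exactly. Their poses are not given: they have to be found in the camera images.
- wrapper: Bench shrink-wrapping machine, fixed: grey sheet-metal base 140 deep (x) x 240 wide (y) x 80 high, white windowed hood hinged at the back. Origin: centre of the base's underside; z up, front faces its -x (the robot), +y is the worker's left. The flat slatted bed, where the bar lies, is the base's top. Over 20 N anywhere on base, hood or catch bends it.
- hood_hinge (a point): Middle of the hood's hinge axis, which runs along the machine's y at the back of the base: 70 behind its centre and 84 above its underside. Does not move.
- hood (a joint): Angle of the hood, rad: 0 shut, grows as its front edge rises, stop at 1.75. Starts popped up at 0.065 to 0.095. Balanced hinge with friction: stays where it is left, takes 1 to 3 N at the front edge to move. While the catch is home it stops dead at about 0.11. Open means past 1.5. Must not move faster than 3 rad/s.
- hood_lip (a point): Middle of the hood's rolled front edge (8 thick, 240 long, along the machine's y), on its axis, 186 from the hinge axis. A flat ledge 50 deep, its underside level with this point, runs back from it to the raised part of the hood. When shut it is 46 in front of the base's front face, with open space below it to the table. Moves with the hood.
- catch_rail (a point): Middle of the rail under the ledge, 28 behind the front edge's axis; moves with the hood. The catch's upright pin (8 thick, 36 long) hangs from it, clamped 0 to 55 left or right of here: where must be felt. From the pin a lever reaches forwards to a steel tab, 11 deep x 4 thick, hanging 10 to 52 below the ledge, centred 8 behind the edge's axis and, at rest, 9 right of the pin.
- base_rim (a point): Middle of the rim along the top of the base's front; the catch's nose hooks under it, anywhere along it. The catch is sprung: its tab swings only to the machine's left (+y): about 3 N to start it, 7 N after 14 mm, when the nose is clear of the rim and the hood can rise, hard stop after 22 mm. It rises with the hood; once the hood is above 0.2 rad it may spring back.
- bar: Pink soap bar, 47 (x) x 79 (y) x 26 (z), 0.11 kg, rounded edges. Origin: centre of its underside. It lies flat, long side roughly front to back, on the machine's bed under the hood.
- soap_box_1: Open kraft display box, second from the left in the row of five, fixed. Outside 250 (x) x 98 (y) x 72 high, walls 3, inner floor 23 above the origin, which is the centre of its underside. Its printed lid stands up at its back (+x) end, 172 high, as on its neighbours. One pink bar lies across it near its front end (-x), the rest of it is empty.
- soap_1_0: The one bar already in that box, 47 x 79 x 26, loose; origin: centre of its underside. It lies across the box (its long side along the box's y).
- matchbox: Matchbox, 36 x 55 x 16, behind the boxes; a bystander. Origin: centre of its underside.
- tealight_a: Tealight, 38 across, 20 high, between the boxes and the machine, at the back; a bystander. Origin: centre of its underside.
- tealight_b: Second tealight, 38 across, 20 high, beside the first; a bystander. Origin: centre of its underside.
- secateurs: Red-handled secateurs, 193 long, 14 high, lying behind the boxes; a bystander. Origin: centre of its underside.
- mug_white: White mug, 74 across without its handle, 83 high, behind the boxes; a bystander. Origin: centre of its underside.

How it is judged (in metres and radians):
On the way:
1. the hood stands open past 1.5 rad (value of joint hood above 1.5 rad), for 0.3 s.
At the end, for the whole second after the job is handed in: The hood stands open by itself past 1.5 rad; the bar lies at rest on the floor of the display box with one bar, flat within 0.12 rad, within its walls, its long side across the box within 0.3 rad (value of joint hood above 1.5 rad and x of bar in the frame of soap_box_1 between -0.1 and 0.1 m and y of bar in the frame of soap_box_1 between -0.025 and 0.025 m and z of bar in the frame of soap_box_1 between 0.015 and 0.032 m and angle between bar's own z axis and vertical below 0.12 rad and angle between the y axis of bar and the y axis of soap_box_1, either way round below 0.3 rad and linear speed of bar below 0.02 m/s); the robot touches nothing.
It fails at once if the machine is forced: more than 20 N between the robot and the machine, hood or catch (contact force between wrapper and the arm above 20 N or contact force between wrapper and the fingers above 20 N).
It fails at once if the hood is thrown or dropped (faster than 3 rad/s) (velocity of joint hood above 3 rad/s or velocity of joint hood below -3 rad/s).
It fails at once if the bar already in the box or a bystander is moved more than 20 mm (distance of any of soap_1_0, matchbox, tealight_a, tealight_b, secateurs, mug_white from where it was at the start of the episode above 0.02 m).
It also fails if it takes over 72 s, if anything falls off the work surface, if the arm or the gripper's body presses on something with over 40 N, if the wrist force passes 120 N, or if a joint passes its speed limit or range.

## Working session

There is one attempt and no reset: what is moved stays moved. The work goes in short steps, Python scripts to look and compute and a tool call to move; the robot and the scene stay as the last step left them, time stands still between calls to the robot, and variables do not carry over. Pictures are saved under pics/ and viewed, and the job is handed in when it is done.

Besides the shell and the picture viewer there is one more tool, called after ">>>" as name([rows], argument=value, ...), one row to a line, values as JSON. play_rows: Moves the arm, as the interface text tells. Its arguments: {"type":"object","properties":{"moves":{"type":"array","items":{"type":"array","items":{"type":"number"}}},"fingers":{"type":"number"},"force":{"type":"number"}},"required":["moves"]}

```bash
ls; mkdir -p pics; cat > h.py <<'E'
import numpy as np, cv2
from scipy.spatial.transform import Rotation as R
from rig import bot, vision
def snap(n,f):
    s=bot.read_state(); im=vision.get_image(n)
    cv2.imwrite('pics/'+f,im['frame'][:,:,::-1]); return s,im
def w2c(s,im):
    if 'world_to_cam' in im: return np.array(im['world_to_cam'])
    T=np.eye(4);T[:3,:3]=R.from_quat(s['eef_rot']).as_matrix();T[:3,3]=s['tool_pos']
    return np.linalg.inv(T@np.array(im['tool_from_camera']))
def proj(M,im,P):
    P=np.atleast_2d(P);c=P@M[:3,:3].T+M[:3,3]
    return np.c_[im['fx']*c[:,0]/c[:,2]+im['cx'],im['fy']*c[:,1]/c[:,2]+im['cy']]
def ray(M,im,uv):
    d=np.array([(uv[0]-im['cx'])/im['fx'],(uv[1]-im['cy'])/im['fy'],1.])
    Ri=M[:3,:3].T;o=-Ri@M[:3,3];d=Ri@d;return o,d/np.linalg.norm(d)
def onz(M,im,uv,z):
    o,d=ray(M,im,uv);return o+d*(z-o[2])/d[2]
E
python3 - <<'E'
from h import *
s=bot.read_state()
for k,v in s.items(): print(k,v)
print(bot.grip_point_offset)
for n in ['scene','top','wrist']:
    s,im=snap(n,n+'0.png'); M=w2c(s,im); print(n,im['fx'],im['fy'],im['cx'],im['cy'],'cam at',-M[:3,:3].T@M[:3,3]); print(M.round(3).tolist())
    if n=='wrist': print(np.array(im['tool_from_camera']).round(3).tolist())
    for q in ['wrapper','hood','bar','soap_box_1','soap_1_0','hood_lip','tealight_a']:
        try: print(q,[(round(d['conf'],2),d['box']) for d in vision.silhouettes(n,q)])
        except Exception as e: print(q,e)
E
```

```text
pics
time 0.0
joint_positions [ 1.17221926  0.62933349  0.03844765  1.51839562 -0.02700182  0.99632377
 -0.01999992]
qvel [ 0.00025584  0.00127617 -0.00078184  0.00122618 -0.00116009 -0.00014026
  0.00013218]
tau [-1.18997445e-04 -5.63407302e+01  1.22630574e+00 -1.93448156e+01
  1.09527324e-02  1.03758374e-02 -3.51923589e-06]
tool_pos [ 212.14697393 -613.719253    230.38857001]
eef_rot [ 9.86189378e-01  1.65618740e-01 -1.74417581e-04 -9.55239826e-04]
ft_force [0.0196894  0.13558827 0.11206851]
moment [-0.01961426 -0.02339401  0.04142053]
finger_gap 85.3048949600097
18.700000000000003
scene 389.5946422176921 389.5946422176921 275.07867429854764 205.04472827803875 cam at [ 980.27654094 -261.66053361  891.5776163 ]
[[0.42, 0.908, 0.002, -175.975], [0.751, -0.346, -0.563, -324.271], [-0.51, 0.238, -0.826, 1299.308], [0.0, 0.0, 0.0, 1.0]]
wrapper [(0.78, [123.4, 229.1, 259.1, 333.8])]
hood [(0.86, [126.8, 227.7, 257.4, 328.8])]
bar [(0.58, [321.3, 128.0, 347.4, 144.1])]
soap_box_1 []
soap_1_0 [(0.51, [320.6, 126.8, 346.9, 142.6])]
hood_lip [(0.79, [126.2, 228.6, 259.4, 326.7])]
tealight_a
[... 435 characters left out ...]
[(0.29, [161.2, 271.5, 183.8, 289.1])]
soap_1_0 [(0.97, [159.2, 273.6, 185.5, 292.8])]
hood_lip [(0.73, [302.5, 150.4, 405.2, 243.6]), (0.45, [215.7, 186.7, 267.1, 203.5])]
tealight_a [(0.66, [303.8, 148.8, 406.0, 242.8]), (0.49, [297.5, 187.3, 307.9, 201.5])]
wrist 339.56076841508343 339.56076841508343 280.0505098383751 207.2353499070369 cam at [ 286.73680273 -588.33554682  373.84148362]
[[0.326, -0.945, 0.0, -649.744], [-0.9, -0.311, 0.307, -39.71], [-0.29, -0.1, -0.952, 379.961], [0.0, 0.0, 0.0, 1.0]]
[[-0.0, -0.952, -0.307, 78.81], [1.0, -0.0, 0.0, -0.283], [-0.0, -0.307, 0.952, -142.498], [0.0, 0.0, 0.0, 1.0]]
wrapper []
hood []
bar []
soap_box_1 []
soap_1_0 []
hood_lip []
tealight_a []
```

View pics/scene0.png

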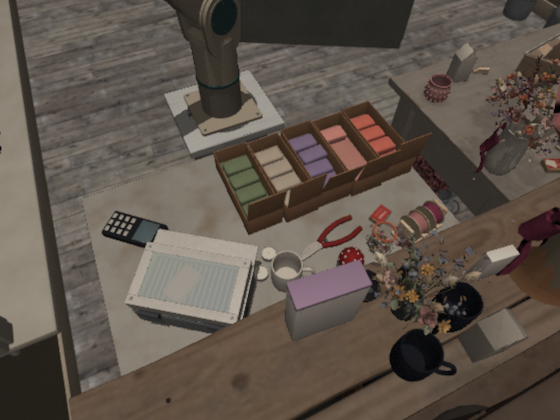

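View pics/top0.png

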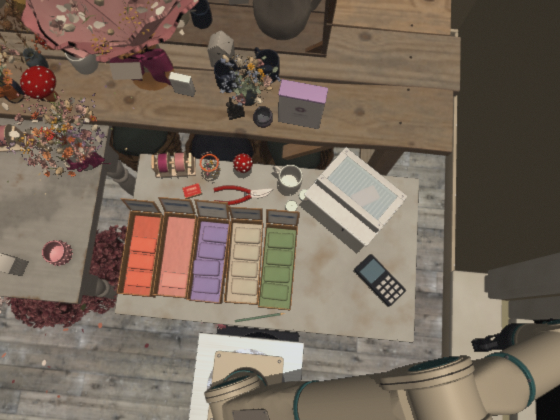

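View pics/wrist0.png

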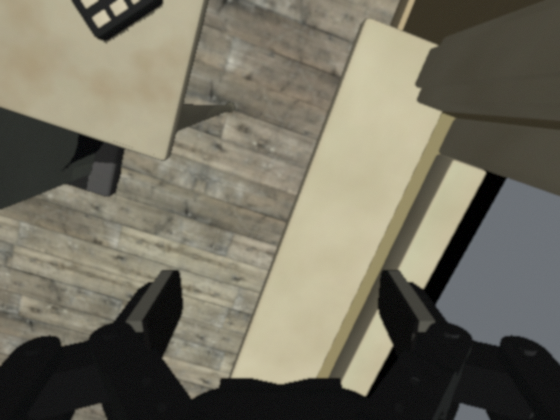

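```bash
python3 - <<'E'
import cv2
a=cv2.imread('pics/top0.png')[135:260,280:430];b=cv2.imread('pics/scene0.png')[215:345,110:290]
cv2.imwrite('pics/topz.png',cv2.resize(a,None,fx=5,fy=4.6,interpolation=2))
cv2.imwrite('pics/topz.png',cv2.resize(a,None,fx=4.7,fy=4.7,interpolation=2))
cv2.imwrite('pics/scz.png',cv2.resize(b,None,fx=4.4,fy=4.4,interpolation=2))
E
```

```text
(no output)
```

View pics/topz.png

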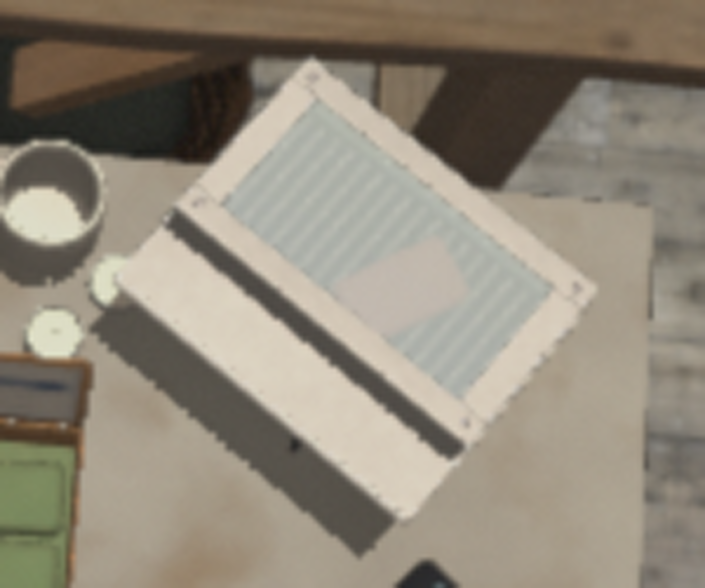

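View pics/scz.png

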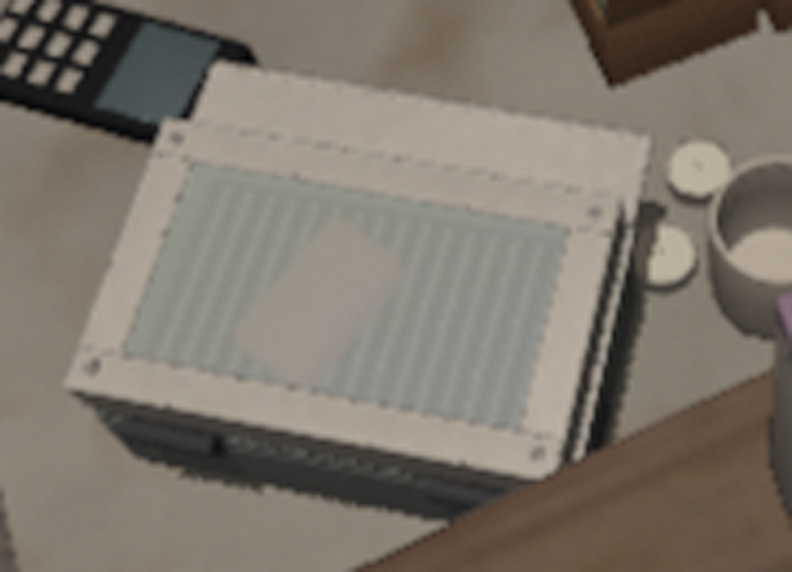

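```bash
cat >> h.py <<'E'
def tri(obs):
    A=np.zeros((3,3));b=np.zeros(3)
    for M,im,uv in obs:
        o,d=ray(M,im,uv);P=np.eye(3)-np.outer(d,d);A+=P;b+=P@o
    x=np.linalg.solve(A,b)
    return x,[float(np.linalg.norm(np.cross(x-ray(M,im,uv)[0],ray(M,im,uv)[1]))) for M,im,uv in obs]
E
python3 - <<'E'
from h import *
s,a=snap('top','t1.png');Ma=w2c(s,a);s,b=snap('scene','s1.png');Mb=w2c(s,b)
T=lambda x,y:(280+x/4.7-.5+.1,135+y/4.7-.4)
S=lambda x,y:(110+x/4.4-.4,215+y/4.4-.4)
P={}
for n,t,u in [('lipL',(120,280),(650,137)),('lipR',(405,520),(213,62)),('backL',(312,60),(545,475)),('backR',(597,290),(68,385)),('barA',(440,235),(300,385)),('barB',(468,290),(238,320)),('barC',(385,340),(345,215)),('barD',(335,290),(405,265)),
   ('tea1',(55,333),(700,170)),('tea2',(110,280),(668,257))]:
    P[n],e=tri([(Ma,a,T(*t)),(Mb,b,S(*u))]); print(n,P[n].round(1),np.round(e,1))
print('tab', [onz(Ma,a,T(293,443),z).round(1) for z in (99,70,45,0)])
# parametric fit
from scipy.optimize import least_squares
def f(p):
    c,sn=np.cos(p[2]),np.sin(p[2]);a0=p[3]
    L=lambda x,y,z:np.array([p[0]+c*x-sn*y,p[1]+sn*x+c*y,z])
    lx=70-186*np.cos(a0);lz=84+186*np.sin(a0)
    r=[]
    for y,t,u in [(120,(120,280),(650,137)),(-120,(405,520),(213,62))]:
        q=L(lx,y,lz); r+=list(proj(Ma,a,q)[0]-T(*t))+list(proj(Mb,b,q)[0]-S(*u))
    return r
r=least_squares(f,[500,-350,-.6,.08]);print(r.x,np.round(r.fun,1))
for d in vision.silhouettes('top','soap_1_0')[:3]:print(d['conf'],d['box'])
E
```

```text
lipL [ 580.1 -121.1  106.9] [1.8 1.8]
lipR [ 442.8 -311.5  107.8] [0.8 0.8]
backL [ 729.1 -232.7  129.6] [0.8 0.8]
backR [ 596.2 -418.6  125.4] [0.5 0.5]
barA [ 630.3 -323.5  101.1] [0.8 0.8]
barB [ 592.1 -340.3  113.5] [1. 1.]
barC [ 556.8 -283.7  110. ] [8. 8.]
barD [ 589.5 -258.9   95.4] [1.6 1.6]
tea1 [564.6 -85.7  14.1] [0.8 0.8]
tea2 [ 605.2 -121.5   10.7] [1.2 1.2]
tab [array([ 486.6, -239.7,   99. ]), array([ 492.6, -243.5,   70. ]), array([ 497.8, -246.7,   45. ]), array([ 507.2, -252.5,    0. ])]
[ 6.04016432e+02 -2.83381371e+02 -6.25843676e-01  1.18368502e-01] [-1.3 -0.6  0.3  0.4  0.8  0.9 -0.5 -0. ]
0.83 [159.4, 270.6, 185.6, 293.3]
```

```bash
cat >> h.py <<'E'
YAW=-0.626; EX=np.array([np.cos(YAW),np.sin(YAW),0]); EY=np.array([-np.sin(YAW),np.cos(YAW),0]); EZ=np.array([0,0,1.])
LIP=np.array([511.5,-216.3,0])   # lip mid xy
def L2W(x,y,z): return LIP+EX*x+EY*y+EZ*z      # local: x from lip(back +), y left, z world
def W2L(p): d=np.array(p)-LIP; return np.array([d@EX,d@EY,p[2]])
def tool(pitch,yaw=YAW):  # pitch deg from down to forward
    a=np.radians(pitch); f=np.array([np.cos(yaw),np.sin(yaw),0])
    z=np.sin(a)*f-np.cos(a)*EZ; x=np.cos(a)*f+np.sin(a)*EZ
    return np.c_[x,np.cross(z,x),z]
def delta(p,Rm,s=None):
    s=s or bot.read_state(); R0=R.from_quat(s['eef_rot']).as_matrix()
    d=R0.T@(np.array(p)-s['tool_pos']); w=R.from_matrix(R0.T@Rm).as_rotvec(degrees=True)
    print('delta',d.round(1),w.round(2)); 
def stat():
    s=bot.read_state(); Rm=R.from_quat(s['eef_rot']).as_matrix()
    print('t',round(s['time'],2),'local',W2L(s['tool_pos']).round(1),'pitch',np.degrees(np.arctan2(Rm[:,2]@EX,-Rm[2,2])).round(1),'roll',np.round(Rm[:,1]@EX,3),np.round(Rm[2,1],3),'F loc',np.round([s['ft_force']@EX,s['ft_force']@EY,s['ft_force'][2]],1),'gap',round(s['finger_gap'],1),'q',s['joint_positions'].round(2))
    return s
E
python3 - <<'E'
from h import *
s=stat(); delta(L2W(-110,-40,190),tool(0)); delta(L2W(-110,-40,190),tool(45))
E
```

```text
t 1.35 local [  -9.2 -497.8  231.3] pitch 0.0 roll 0.818 0.0 F loc [-0.6  0.3  0.2] gap 85.3 q [ 1.17  0.63  0.04  1.52 -0.03  1.   -0.02]
delta [ 316.8 -345.6   41.3] [ 0.   -0.   54.93]
delta [ 316.8 -345.6   41.3] [-21.53  41.43  51.99]
```

>>> play_rows([
  [317, -346, 0, 0, 0, 55],
  [317, -346, 0, 0, 0, 55],
  [317, -346, 0, 0, 0, 55],
  [317, -346, 0, 0, 0, 55],
  [317, -346, 0, 0, 0, 55],
  [317, -346, 0, 0, 0, 55],
  [317, -346, 0, 0, 0, 55],
  [317, -346, 0, 0, 0, 55],
  [317, -346, 0, 0, 0, 55],
  [317, -346, 0, 0, 0, 55],
], fingers=0)

```text
time: 2.18
tool_pos: [378.3, -230.9, 231.6]
eef_rot: [0.951, -0.309, 0.0, 0.0]
ft_force: [0.3, 0.9, -0.7]
finger_gap: 0.0
```

>>> play_rows([
  [0, 0, 0, 0, 0, 0],
  [0, 0, 0, 0, 0, 0],
])

```text
time: 2.35
tool_pos: [379.2, -230.2, 231.5]
eef_rot: [0.952, -0.305, 0.0, -0.0]
ft_force: [-0.5, -0.9, -0.9]
finger_gap: 0.1
```

```bash
python3 - <<'E'
from h import *
s=stat(); delta(L2W(-110,-40,190),tool(0)); delta(L2W(-110,-40,190),tool(45)); snap('wrist','w1.png')
E
```

```text
t 2.35 local [-99.1 -88.8 231.5] pitch 0.0 roll 0.006 -0.001 F loc [ 0.1 -1.  -0.9] gap 0.1 q [ 0.27  0.35  0.29  2.07 -0.15  0.74 -1.55]
delta [-10.7 -48.8  41.5] [-0.05 -0.02  0.34]
delta [-10.7 -48.8  41.5] [-0.18 44.98  0.3 ]
```

View pics/w1.png

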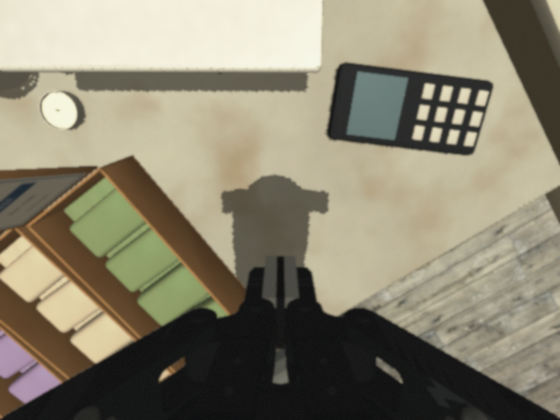

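>>> play_rows([
  [-10, -30, 40, 0, 7, 0],
  [-10, -30, 40, 0, 14, 0],
  [-10, -30, 40, 0, 21, 0],
  [-10, -30, 40, 0, 28, 0],
  [-10, -30, 40, 0, 35, 0],
  [-10, -30, 40, 0, 42, 0],
  [-10, -30, 40, 0, 45, 0],
  [-10, -30, 40, 0, 45, 0],
])

```text
time: 3.07
tool_pos: [377.5, -197.5, 226.7]
eef_rot: [0.934, -0.302, 0.185, 0.051]
ft_force: [0.5, 0.6, 0.1]
finger_gap: -0.4
```

```bash
python3 - <<'E'
from h import *
s=stat(); delta(L2W(-110,-60,190),tool(45)); snap('wrist','w2.png')
E
```

```text
t 3.07 local [-119.6  -63.3  226.7] pitch 22.1 roll 0.004 -0.016 F loc [-0.   0.8  0.1] gap -0.4 q [-0.4   0.3   0.96  2.45 -1.06  0.24 -0.7 ]
delta [-4.9 -2.7 37.7] [-0.89 22.93 -0.29]
```

View pics/w2.png

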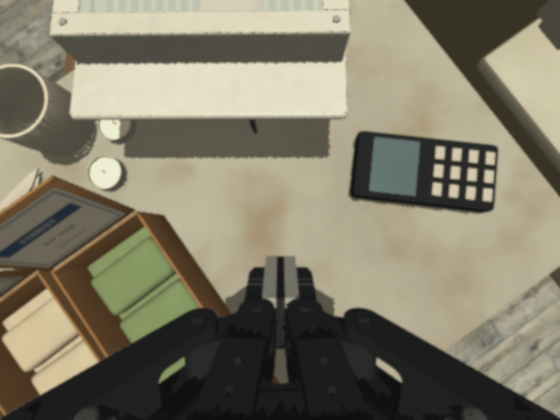

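```bash
cat > kin.py <<'E'
import numpy as np, itertools
from scipy.optimize import least_squares
from scipy.spatial.transform import Rotation as R
LO=np.array([-3.06,-.37,-1.25,.18,-1.1,.23,-2.94]);HI=np.array([3.06,2.12,1.32,2.47,4.24,1.98,2.94])
def rz(a):return R.from_euler('z',a).as_matrix()
def ry(a):return R.from_euler('y',a).as_matrix()
def fk(q,g,sg):
    d1,a,e1,e2,b,e3,c,f7,e0,f1=g
    M=rz(sg[0]*q[0]+f1);p=np.array([0,0,d1]);
    p=p+M@[e0,0,0];M=M@ry(q[1]);p=p+M@[e1,0,a];M=M@rz(sg[1]*q[2]);M=M@ry(q[3]);p=p+M@[e2,0,b];M=M@rz(sg[2]*q[4]);M=M@ry(q[5]);p=p+M@[e3,0,c];M=M@rz(sg[3]*q[6]+f7)
    return p,M
E
cat > fit.py <<'E'
from kin import *
from rig import bot
s=bot.read_state()
D=[([1.17221926,0.62933349,0.03844765,1.51839562,-0.02700182,0.99632377,-0.01999992],[212.147,-613.719,230.389],[.986189,.165619,-.000174,-.000955]),
([.27,.35,.29,2.07,-.15,.74,-1.55],[379.2,-230.2,231.5],[.952,-.305,0,0]),
(list(s['joint_positions']),list(s['tool_pos']),list(s['eef_rot']))]
best=[]
for sg in itertools.product([1,-1],repeat=4):
  for f7 in (0,1.57,3.14,-1.57):
    def res(g):
        r=[]
        for q,p,o in D:
            P,M=fk(q,g,sg);r+=list((P-p)/5);r+=list(R.from_matrix(M.T@R.from_quat(o).as_matrix()).as_rotvec()*50)
        return np.array(r+list((np.array(g)-[300,400,0,0,400,0,250,f7,0,0])/np.array([500,500,200,200,500,200,300,3,100,3])))
    o=least_squares(res,[300,400,0,0,400,0,250,f7,0,0]);best.append((o.cost,sg,o.x))
best.sort(key=lambda b:b[0])
for b in best[:4]:print(round(b[0],2),b[1],b[2].round(3).tolist())
c,sg,g=best[0]
for q,p,o in D:
    P,M=fk(q,g,sg);print((P-p).round(1),R.from_matrix(M.T@R.from_quat(o).as_matrix()).as_rotvec(degrees=True).round(2))
np.savez('kin.npz',g=g,sg=sg)
E
python3 fit.py
```

```text
0.94 (-1, -1, -1, -1) [504.349, 512.517, 53.533, 35.496, 444.155, 12.569, 384.58, 1.526, -35.082, -0.041]
1.07 (-1, -1, -1, -1) [504.156, 512.579, 53.478, 35.448, 444.078, 12.553, 384.552, 1.526, -35.052, -0.041]
1.09 (-1, -1, -1, -1) [504.542, 512.455, 53.588, 35.545, 444.232, 12.585, 384.607, 1.526, -35.112, -0.041]
1.47 (-1, -1, -1, -1) [503.963, 512.641, 53.423, 35.4, 444.001, 12.537, 384.524, 1.526, -35.022, -0.041]
[-0.5 -0.2  0.4] [ 0.  -0.   0.2]
[ 1.1  1.8 -0.2] [-0.16 -0.04 -0.57]
[-0.4 -0.3 -0.2] [ 0.89 -0.02  0.37]
```

```bash
cat >> kin.py <<'E'
try:
    _k=np.load('kin.npz');G=_k['g'];SG=_k['sg']
except Exception: pass
def ik(p,Rm,q0=None,n=12,rng=np.random.default_rng(0)):
    best=None
    Q=[q0] if q0 is not None else []
    Q+= [rng.uniform(np.maximum(LO,-1.6),np.minimum(HI,2)) for _ in range(n)]
    for q in Q:
        def res(q):
            P,M=fk(q,G,SG);return np.r_[(P-p)/5,R.from_matrix(M.T@Rm).as_rotvec()*40,.02*(q-(LO+HI)/2)]
        o=least_squares(res,np.clip(q,LO+.02,HI-.02),bounds=(LO+.01,HI-.01),max_nfev=60)
        P,M=fk(o.x,G,SG);e=np.linalg.norm(P-p)+np.linalg.norm(R.from_matrix(M.T@Rm).as_rotvec(degrees=True))*2
        if best is None or e<best[0]:best=(e,o.x)
        if e<3:break
    return best
E
python3 - <<'E'
from h import *; from kin import *
for z in (70,):
  for pitch in (20,30,40,50,60,75,90):
    print(pitch,end=': ')
    for yawd in (-90,-60,-36,-10,15,35,54):
        e=min((ik(L2W(10,-50,z),tool(pitch,np.radians(yawd))@rz(t),n=5)[0] for t in (0,np.pi/2,np.pi,-np.pi/2)))
        print(yawd,round(e),end=' | ')
    print()
E
```

```text
20: -90 0 | -60 0 | -36 0 | -10 0 | 15 0 | 35 0 | 54 0 | 
30: -90 0 | -60 0 | -36 0 | -10 0 | 15 0 | 35 0 | 54 0 | 
40: -90 0 | -60 0 | -36 0 | -10 0 | 15 0 | 35 0 | 54 0 | 
50: -90 0 | -60 0 | -36 0 | -10 0 | 15 0 | 35 0 | 54 0 | 
60: -90 0 | -60 0 | -36 0 | -10 0 | 15 0 | 35 0 | 54 0 | 
75: -90 0 | -60 0 | -36 0 | -10 0 | 15 0 | 35 0 | 54 0 | 
90: -90 0 | -60 0 | -36 0 | -10 0 | 15 0 | 35 0 | 54 0 |
```

```bash
python3 - <<'E'
from h import *; from kin import *
s=stat();q=s['joint_positions']
for (x,y,z,p) in [(-119,-60,227,45),(-60,-60,150,30),(-40,-60,150,45),(-40,-60,70,45),(10,-60,70,45),(10,-60,70,60),(10,-60,70,30)]:
  for yw in (-36,0,30):
    e,qq=ik(L2W(x,y,z),tool(p,np.radians(yw)),q0=q,n=25);e2,q2=ik(L2W(x,y,z),tool(p,np.radians(yw)),q0=q,n=0);print((x,y,z,p,yw),round(e,1),qq.round(2),'local',round(e2,1),q2.round(2))
E
```

```text
t 3.12 local [-120.5  -61.2  228.2] pitch 22.2 roll 0.009 -0.015 F loc [-1.4 -2.3 -0.4] gap -0.3 q [-0.42  0.3   0.97  2.46 -1.06  0.24 -0.7 ]
(-119, -60, 227, 45, -36) 55.2 [-0.87  0.46  1.31  2.45 -1.09  0.24 -0.91] local 55.2 [-0.87  0.46  1.31  2.45 -1.09  0.24 -0.91]
(-119, -60, 227, 45, 0) 30.2 [ 1.93  0.64 -1.    2.46 -1.09  0.24  0.64] local 30.2 [ 1.93  0.64 -1.    2.46 -1.09  0.24  0.64]
(-119, -60, 227, 45, 30) 0.0 [ 1.31  0.52 -0.21  2.31 -1.09  0.78  1.05] local 0.0 [ 1.31  0.52 -0.21  2.31 -1.09  0.78  1.05]
(-60, -60, 150, 30, -36) 0.0 [ 1.14  0.76 -1.01  2.46  2.06  0.79  2.55] local 34.8 [-0.23  0.54  0.73  2.28 -1.09  0.24 -0.81]
(-60, -60, 150, 30, 0) 0.0 [ 1.64  0.92 -1.22  2.37  1.79  0.47 -2.49] local 20.2 [ 1.08  0.53 -0.36  2.28 -1.09  0.24  0.29]
(-60, -60, 150, 30, 30) 0.0 [ 1.    0.59 -0.15  2.17 -0.98  0.53  0.72] local 0.0 [ 1.    0.59 -0.15  2.17 -0.98  0.53  0.72]
(-40, -60, 150, 45, -36) 26.5 [ 1.21  1.18 -1.24  2.46  2.25  1.36  2.62] local 70.0 [-0.72  0.78  1.07  2.25 -1.09  0.24 -1.18]
(-40, -60, 150, 45, 0) 0.0 [0.76 0.73 0.2  2.46 4.14 0.91 1.46]
[... 952 characters left out ...]
 [0.22 1.23 0.06 2.41 2.88 1.51 1.31] local 74.0 [-1.71  2.11  0.92  2.13 -1.09  0.24 -2.82]
(10, -60, 70, 60, 0) 0.0 [1.   1.14 0.03 2.26 4.1  1.21 1.75] local 31.3 [ 1.99  1.5  -0.82  2.08 -1.09  0.24  1.33]
(10, -60, 70, 60, 30) 0.0 [ 1.61  1.22 -0.59  1.87 -0.8   0.64  1.  ] local 0.0 [ 1.61  1.22 -0.59  1.87 -0.8   0.64  1.  ]
(10, -60, 70, 30, -36) 0.0 [0.03 0.81 0.46 2.3  3.53 0.46 0.82] local 39.4 [-0.02  0.74  0.53  2.07 -1.09  0.24 -0.83]
(10, -60, 70, 30, 0) 2.0 [ 1.26  0.89 -0.69  2.23  2.65  0.24  2.93] local 22.9 [ 0.99  0.76 -0.28  2.07 -1.09  0.24  0.31]
(10, -60, 70, 30, 30) 0.0 [ 1.05  0.81 -0.27  1.98 -0.86  0.43  0.61] local 0.0 [ 1.05  0.81 -0.27  1.98 -0.86  0.43  0.61]
```

```bash
cat > plan1.py <<'E'
from h import *; from kin import *
HZ=84;HX=185.3 # hinge local x from LIP ref (lip at phi~.09)
def lip(phi): return np.array([HX-186*np.cos(phi),HZ+186*np.sin(phi)])
def tip(phi,p,tx,off):  # tip placed so lip axis is 'off' above finger axis and along-depth from tip
    l=lip(phi);a=np.radians(p);d=np.array([np.sin(a),-np.cos(a)]);n=np.array([np.cos(a),np.sin(a)])
    return l+d*tx-n*off
if __name__=='__main__':
  for p in (45,52,60,70):
   for yw in (-60,-36,-15,0):
    for roll in (0,np.pi):
      Rm=tool(p,np.radians(yw))@rz(roll)
      chain=[]
      t=tip(.09,p,30,20)
      pts=[(t[0],-75,t[1]),(t[0],-40,t[1]),(t[0],-15,t[1]-0)]
      for ph in (.3,.6,.9,1.2,1.4,1.5,1.6):
          t=tip(ph,p,30 if ph<.8 else 20,15);pts.append((t[0],-15,t[1]))
      best=None
      for k in range(6):
        e,q=ik(L2W(*pts[0]),Rm,n=4,rng=np.random.default_rng(k))
        if e>3: continue
        es=[e];qs=[q]
        for P in pts[1:]:
            e,q=ik(L2W(*P),Rm,q0=q,n=0);es.append(e);qs.append(q)
        mg=min(np.minimum(qq-LO,HI-qq).min() for qq in qs)
        if best is None or max(es)<max(best[0]): best=(es,qs,mg)
      if best: print(p,yw,round(roll,1),'maxerr',round(max(best[0]),1),'mg',round(best[2],2),'q0',best[1][0].round(2),'qend',best[1][-1].round(2))
      else: print(p,yw,round(roll,1),'none')
E
python3 plan1.py
```

```text
45 -60 0 maxerr 0.0 mg 0.17 q0 [-0.19  0.96  0.3   2.3   2.39  0.66  1.18] qend [ 0.24  0.62 -0.13  1.89  1.52  0.64  2.5 ]
45 -60 3.1 maxerr 0.0 mg 0.18 q0 [ 0.49  1.   -0.45  2.29  2.22  1.13 -1.4 ] qend [ 0.19  0.62 -0.07  1.89  1.5   0.6  -0.63]
45 -36 0 maxerr 0.0 mg 0.02 q0 [0.13 1.   0.3  2.42 3.11 1.01 1.16] qend [0.1  0.57 0.31 2.07 3.01 0.25 1.38]
45 -36 3.1 maxerr 0.0 mg 0.05 q0 [ 0.94  1.09 -0.58  2.42  2.8   1.15 -1.06] qend [ 0.74  0.61 -0.52  2.05  2.15  0.49 -0.67]
45 -15 0 maxerr 0.0 mg 0.06 q0 [-0.07  1.27  0.89  2.36  3.74  1.39  0.76] qend [ 0.68  0.56 -0.13  2.05  3.88  0.29  1.1 ]
45 -15 3.1 maxerr 0.0 mg 0.07 q0 [ 1.5   1.21 -0.82  2.38  3.03  0.76 -0.43] qend [ 1.23  0.75 -0.92  2.03  2.22  0.31 -0.14]
45 0 0 maxerr 0.0 mg 0.01 q0 [ 1.91  1.51 -1.19  2.27  2.25  0.53 -2.28] qend [ 1.45  0.91 -1.12  1.91  1.26  0.24 -1.95]
45 0 3.1 maxerr 0.0 mg 0.01 q0 [ 1.78  1.31 -1.01  2.28  2.67  0.39  0.32] qend [ 1.46  0.93 -1.15  1.9   1.3   0.27  1.17]
52 -60 0 maxerr 0.0 mg 0.18 q0 [-0.26  1.05  0.28  2.29  2.29  0.8   1.14] qend [0.02 0.67 0.11 1.94 1.71 0.62 2.21]
5
[... 2126 characters left out ...]
 1.58  0.52  2.34  2.59  1.43  0.61] qend [-0.18  0.92  0.58  2.19  2.94  0.98  1.08]
70 -36 3.1 maxerr 0.0 mg 0.07 q0 [ 0.65  1.42 -0.22  2.33  3.09  1.84 -1.42] qend [ 0.67  0.88 -0.45  2.19  2.81  1.2  -1.23]
70 -15 0 maxerr 0.0 mg 0.08 q0 [-0.45  2.    0.9   2.29  2.77  1.76  0.19] qend [-0.14  1.16  0.98  2.15  3.53  1.39  0.64]
70 -15 3.1 maxerr 0.0 mg 0.07 q0 [ 0.57  1.39  0.27  2.29  3.62  1.81 -1.63] qend [ 0.95  0.87 -0.38  2.18  3.54  0.98 -1.39]
70 0 0 maxerr 0.0 mg 0.01 q0 [0.8  1.31 0.3  2.16 4.1  1.64 1.6 ] qend [-0.11  1.48  1.31  1.98  3.55  1.78  0.33]
70 0 3.1 maxerr 0.0 mg 0.12 q0 [ 0.85  1.3   0.26  2.16  4.12  1.59 -1.5 ] qend [ 0.74  0.84  0.1   2.04  4.09  1.11 -1.89]
```

```bash
python3 fit.py | tail -3; python3 - <<'E'
from h import *; from kin import *
from plan1 import tip
s=stat();qA=s['joint_positions']
Rm=tool(52,np.radians(-60))
t=tip(.09,52,30,20);print(t)
e,qB=ik(L2W(-10,-75,240),Rm,q0=np.array([-.26,1.05,.28,2.29,2.29,.8,1.14]),n=0);print(e,qB.round(2))
for k in np.linspace(0,1,11):
    q=qA+(qB-qA)*k;P,M=fk(q,G,SG);print(round(k,1),P.round(0),'z',M[:,2].round(2),'x',M[:,0].round(2),q.round(2))
E
```

```text
[-0.5 -0.2  0.4] [ 0.  -0.   0.2]
[ 1.1  1.8 -0.2] [-0.16 -0.04 -0.57]
[-0.4 -0.3 -0.2] [ 0.89 -0.02  0.37]
t 3.12 local [-120.5  -61.2  228.2] pitch 22.2 roll 0.009 -0.015 F loc [-1.4 -2.3 -0.4] gap -0.3 q [-0.42  0.3   0.97  2.46 -1.06  0.24 -0.7 ]
[11.37988476 66.48735082]
0.0010821452286010412 [-0.26  0.57  0.26  2.45  2.04  0.72  1.6 ]
0.0 [ 378. -196.  228.] z [ 0.31 -0.22 -0.93] x [ 0.76 -0.53  0.38] [-0.42  0.3   0.97  2.46 -1.06  0.24 -0.7 ]
0.1 [ 342. -166.  202.] z [ 0.2  -0.17 -0.96] x [ 0.98 -0.02  0.21] [-0.4   0.32  0.9   2.46 -0.75  0.29 -0.47]
0.2 [ 297. -153.  184.] z [ 0.07 -0.16 -0.98] x [ 0.86  0.5  -0.02] [-0.39  0.35  0.83  2.45 -0.44  0.33 -0.24]
0.3 [ 252. -160.  176.] z [-0.05 -0.2  -0.98] x [ 0.45  0.87 -0.2 ] [-0.37  0.38  0.76  2.45 -0.13  0.38 -0.01]
0.4 [ 217. -184.  178.] z [-0.16 -0.29 -0.95] x [-0.11  0.96 -0.27] [-0.35  0.41  0.69  2.45  0.18  0.43  0.22]
0.5 [ 200. -220.  190.] z [-0.22 -0.4  -0.89] x [-0.63  0.75 -0.19] [-0.34  0.43  0.62  2.45  0.49  0.48  0.45]
0.6 [ 208. -261.  206.] z [-0.21 -0.53 -0.82] x [-0.94  0.33  0.03] [-0.32  0.46  0.55  2.45  0.8   0.53  0.68]
0.7 [ 243. -296.  223.] z [-0.13 -0.65 -0.75] x [-0.94 -0.15  0.3 ] [-0.3   0.49  0.48  2.45  1.11  0.57  0.91]
0.8 [ 302. -315.  236.] z [ 0.01 -0.73 -0.69] x [-0.65 -0.52  0.55] [-0.29  0.51  0.4   2.45  1.42  0.62  1.14]
0.9 [ 378. -309.  242.] z [ 0.19 -0.74 -0.64] x [-0.17 -0.67  0.72] [-0.27  0.54  0.33  2.45  1.73  0.67  1.37]
1.0 [ 459. -271.  240.] z [ 0.39 -0.68 -0.62] x [ 0.31 -0.53  0.79] [-0.26  0.57  0.26  2.45  2.04  0.72  1.6 ]
```

```bash
python3 - <<'E'
from h import *; from kin import *
s=stat();qA=s['joint_positions']
Rm=tool(52,np.radians(-60))@rz(np.pi)
for tgt in [(-10,-75,240),(40,-120,260),(11,-75,66)]:
    e,qB=ik(L2W(*tgt),Rm,q0=np.array([ 0.41,1.09,-0.42,2.28,2.25,1.31,-1.5 ]),n=0);print(tgt,L2W(*tgt),e,qB.round(2))
qM=np.array([.6,.6,0.2,1.9,.9,.9,-1.0])
e,qB=ik(L2W(40,-120,260),Rm,q0=np.array([ 0.41,1.09,-0.42,2.28,2.25,1.31,-1.5 ]),n=0)
s=dict(s)
T0,M0=fk(qA,G,SG)
for a,b in ((qA,qM),(qM,qB)):
  for k in np.linspace(0,1,5):
    q=a+(b-a)*k;P,M=fk(q,G,SG);print(round(k,1),P.round(0),'z',M[:,2].round(2),'x',M[:,0].round(2),q.round(2))
E
```

```text
t 3.12 local [-120.5  -61.2  228.2] pitch 22.2 roll 0.009 -0.015 F loc [-1.4 -2.3 -0.4] gap -0.3 q [-0.42  0.3   0.97  2.46 -1.06  0.24 -0.7 ]
(-10, -75, 240) [ 459.45312808 -271.21924183  240.        ] 0.0011135366995255942 [ 0.42  0.62 -0.55  2.44  1.94  1.12 -1.29]
(40, -120, 260) [ 473.60615147 -336.98163176  260.        ] 0.0020641864170770578 [ 0.7   0.59 -0.66  2.39  2.03  1.06 -1.12]
(11, -75, 66) [ 476.47105803 -283.52330864   66.        ] 0.0001766730181784935 [ 0.39  1.09 -0.4   2.28  2.25  1.3  -1.51]
0.0 [ 378. -196.  228.] z [ 0.31 -0.22 -0.93] x [ 0.76 -0.53  0.38] [-0.42  0.3   0.97  2.46 -1.06  0.24 -0.7 ]
0.2 [ 355. -223.  200.] z [ 0.14 -0.15 -0.98] x [ 0.95 -0.25  0.18] [-0.16  0.37  0.78  2.32 -0.57  0.4  -0.77]
0.5 [ 291. -292.  187.] z [-0.11 -0.16 -0.98] x [ 0.99  0.02 -0.12] [ 0.09  0.45  0.59  2.18 -0.08  0.57 -0.85]
0.8 [ 220. -409.  204.] z [-0.36 -0.28 -0.89] x [ 0.88  0.21 -0.42] [ 0.35  0.52  0.39  2.04  0.41  0.73 -0.92]
1.0 [ 168. -561.  255.] z [-0.51 -0.48 -0.72] x [ 0.69  0.27 -0.67] [ 0.6  0.6  0.2  1.9  0.9  0.9 -1. ]
0.0 [ 168. -561.  255.] z [-0.51 -0.48 -0.72] x [ 0.69  0.27 -0.67] [ 0.6  0.6  0.2  1.9  0.9  0.9 -1. ]
0.2 [ 213. -532.  245.] z [-0.43 -0.61 -0.67] x [ 0.45  0.5  -0.74] [ 0.62  0.6  -0.01  2.02  1.18  0.94 -1.03]
0.5 [ 285. -497.  241.] z [-0.23 -0.73 -0.65] x [ 0.17  0.62 -0.76] [ 0.65  0.6  -0.23  2.14  1.47  0.98 -1.06]
0.8 [ 379. -436.  244.] z [ 0.06 -0.77 -0.64] x [-0.1   0.63 -0.77] [ 0.67  0.59 -0.44  2.27  1.75  1.02 -1.09]
1.0 [ 474. -337.  260.] z [ 0.39 -0.68 -0.62] x [-0.31  0.53 -0.79] [ 0.7   0.59 -0.66  2.39  2.03  1.06 -1.12]
```

```bash
cat > wp.py <<'E'
import sys
from h import *; from kin import *
qA=np.array([-0.42,0.3,0.97,2.46,-1.06,0.24,-0.7]);qM=np.array([.6,.6,0.2,1.9,.9,.9,-1.0]);qB=np.array([ 0.7,0.59,-0.66,2.39,2.03,1.06,-1.12])
W=[qA+(qM-qA)*.5,qM,qM+(qB-qM)*.5,qB]
s=stat()
P,M=fk(W[int(sys.argv[1])],G,SG);delta(P,M)
E
python3 wp.py 0
```

```text
t 3.12 local [-120.5  -61.2  228.2] pitch 22.2 roll 0.009 -0.015 F loc [-1.4 -2.3 -0.4] gap -0.3 q [-0.42  0.3   0.97  2.46 -1.06  0.24 -0.7 ]
delta [-31.2 129.6  31.2] [ -4.56 -25.38 -38.88]
```

>>> play_rows([
  [-31, 130, 0, -5, -25, -39],
  [-31, 130, 0, -5, -25, -39],
  [-31, 130, 0, -5, -25, -39],
  [-31, 130, 0, -5, -25, -39],
  [-31, 130, 0, -5, -25, -39],
  [-31, 130, 0, -5, -25, -39],
  [-31, 130, 0, -5, -25, -39],
  [-31, 130, 0, -5, -25, -39],
])

```text
time: 3.78
tool_pos: [282.4, -286.3, 212.3]
eef_rot: [0.995, 0.018, -0.06, 0.084]
ft_force: [0.7, 0.5, 0.3]
finger_gap: 0.0
```

```bash
python3 wp.py 0;python3 wp.py 1
```

```text
t 3.78 local [-144.6 -190.9  212.3] pitch 0.3 roll 0.614 0.165 F loc [0.3 0.8 0.3] gap 0.0 q [-0.2   0.52  1.08  2.23 -0.43  0.65 -0.38]
delta [10.2  0.2 26.1] [0.44 0.08 0.29]
t 3.78 local [-144.6 -190.9  212.3] pitch 0.3 roll 0.614 0.165 F loc [0.3 0.8 0.3] gap 0.0 q [-0.2   0.52  1.08  2.23 -0.43  0.65 -0.38]
delta [-125.9  272.6   18.1] [-13.42 -30.26 -25.56]
```

>>> play_rows([
  [-126, 273, 0, -13, -30, -26],
  [-126, 273, 0, -13, -30, -26],
  [-126, 273, 0, -13, -30, -26],
  [-126, 273, 0, -13, -30, -26],
  [-126, 273, 0, -13, -30, -26],
  [-126, 273, 0, -13, -30, -26],
  [-126, 273, 0, -13, -30, -26],
  [-126, 273, 0, -13, -30, -26],
  [-126, 273, 0, -13, -30, -26],
])

```text
time: 4.53
tool_pos: [163.9, -559.3, 273.4]
eef_rot: [0.902, 0.217, -0.326, 0.18]
ft_force: [-0.1, -0.1, 0.4]
finger_gap: 0.0
```

```bash
python3 wp.py 1;python3 wp.py 2; python3 -c "
from h import *
snap('top','t3.png')"
```

```text
t 4.53 local [ -80.7 -481.7  273.4] pitch -11.0 roll 0.906 0.182 F loc [-0.  -0.1  0.4] gap 0.0 q [ 0.15  0.82  1.14  1.94  0.02  0.58 -0.06]
delta [14.6  0.2 12.1] [-0.5  -0.48 -0.1 ]
t 4.53 local [ -80.7 -481.7  273.4] pitch -11.0 roll 0.906 0.182 F loc [-0.  -0.1  0.4] gap 0.0 q [ 0.15  0.82  1.14  1.94  0.02  0.58 -0.06]
delta [122.8   2.5 -67.8] [-22.57  -3.32 -37.22]
```

View pics/t3.png

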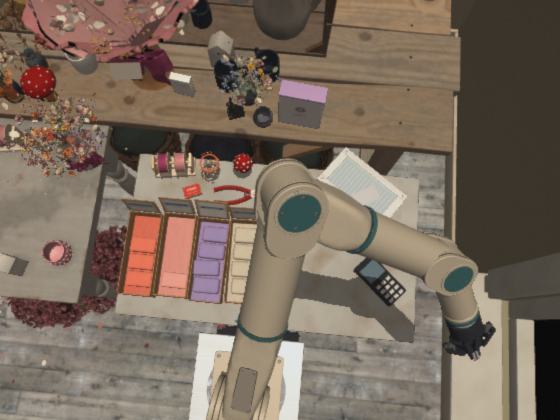

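```bash
cat >> kin.py <<'E'
from scipy.spatial.transform import Slerp
def jac(q):
    P,M=fk(q,G,SG);J=np.zeros((6,7))
    for i in range(7):
        d=np.array(q,float);d[i]+=1e-5;P2,M2=fk(d,G,SG);J[:3,i]=(P2-P)/1e-5;J[3:,i]=R.from_matrix(M2@M.T).as_rotvec()/1e-5
    return J
def follow(q,tp,tR,n=40):
    """min-norm differential following with limits; returns q list, final err"""
    q=np.array(q,float);P0,M0=fk(q,G,SG);sl=Slerp([0,1],R.from_matrix([M0,tR]));W=np.diag([1,1,1,200,200,200.])
    for k in range(1,n+1):
        pk=P0+(np.array(tp)-P0)*k/n;Rk=sl(k/n).as_matrix()
        for _ in range(4):
            P,M=fk(q,G,SG);e=np.r_[pk-P,R.from_matrix(Rk@M.T).as_rotvec()*200];J=W@jac(q)
            act=np.ones(7,bool)
            for __ in range(4):
                Ja=J*act;dq=Ja.T@np.linalg.solve(Ja@Ja.T+4*np.eye(6),e)
                bad=((q+dq<LO)|(q+dq>HI))&act&(abs(dq)>1e-6)
                if not bad.any():break
                act&=~bad
            q=np.clip(q+dq*act,LO,HI)
    P,M=fk(q,G,SG);return q,np.linalg.norm(P-tp),np.degrees(np.linalg.norm(R.from_matrix(M.T@tR).as_rotvec()))
E
python3 fit.py|tail -3
python3 - <<'E'
from h import *; from kin import *
q=stat()['joint_positions']
qM=np.array([.6,.6,0.2,1.9,.9,.9,-1.0]);qB=np.array([ 0.7,0.59,-0.66,2.39,2.03,1.06,-1.12])
qq=q
for w in [qM+(qB-qM)*k for k in (.25,.5,.75,1)]:
    P,M=fk(w,G,SG);qq,e,a=follow(qq,P,M,15);print('A',qq.round(2),round(e,1),round(a,1))
P,M=fk(qB,G,SG)
for roll in (-135,-90,-45,45,90,135,180):
    qq=q;
    for w in [qM+(qB-qM)*k for k in (.25,.5,.75,1)]:
        P,M=fk(w,G,SG);k=[.25,.5,.75,1][[.25,.5,.75,1].index(.25)]
        kk=np.linalg.norm(w-qM)/np.linalg.norm(qB-qM)
        qq,e,a=follow(qq,P,M@rz(np.radians(roll)*kk),15)
    print(roll,qq.round(2),round(e,1),round(a,1))
E
```

```text
[2.2 0.7 0.1] [-0.   -0.    0.06]
[-0.1 -0.3 -0.1] [-0.16 -0.03 -0.72]
[-0.1  0.2 -0. ] [-1.46  0.36  0.66]
t 4.58 local [ -80.6 -479.4  272.4] pitch -11.0 roll 0.906 0.18 F loc [ 0.6 -0.6 -0.4] gap 0.2 q [ 0.14  0.82  1.14  1.95  0.02  0.58 -0.06]
A [-0.08  0.92  1.11  2.12  0.1   0.33 -0.06] 0.0 0.0
A [-0.1   0.77  0.93  2.19  1.12  0.25 -0.79] 0.0 0.0
A [-0.16  0.68  0.78  2.24  1.92  0.3  -1.35] 0.0 0.0
A [-0.14  0.56  0.5   2.34  2.37  0.51 -1.59] 0.0 0.0
-135 [-0.28  0.61  0.69  2.33  2.52  0.43  0.59] 0.0 0.0
-90 [-0.23  0.59  0.63  2.33  2.46  0.46 -0.12] 0.0 0.0
-45 [-0.18  0.57  0.56  2.33  2.41  0.48 -0.85] 0.0 0.0
45 [-0.1   0.54  0.44  2.34  2.34  0.54 -2.33] 0.0 0.0
90 [-0.67  0.94  1.25  2.19 -1.07  0.25  0.06] 20.7 16.5
135 [-0.66  0.93  1.23  2.19 -1.05  0.23 -0.74] 20.7 16.5
180 [-0.67  0.94  1.24  2.19 -1.06  0.24 -1.51] 20.7 16.5
```

```bash
cat > wp2.py <<'E'
import sys
from h import *; from kin import *
qM=np.array([.6,.6,0.2,1.9,.9,.9,-1.0]);qB=np.array([ 0.7,0.59,-0.66,2.39,2.03,1.06,-1.12])
stat()
P,M=fk(qM+(qB-qM)*float(sys.argv[1]),G,SG);delta(P,M)
E
python3 wp2.py .35
```

```text
t 4.58 local [ -80.6 -479.4  272.4] pitch -11.0 roll 0.906 0.18 F loc [ 0.6 -0.6 -0.4] gap 0.2 q [ 0.14  0.82  1.14  1.95  0.02  0.58 -0.06]
delta [141.6 -19.8 -51.9] [-14.4   -3.15 -26.39]
```

>>> play_rows([
  [142, -20, -60, -14, -3, -26],
  [142, -20, -60, -14, -3, -26],
  [142, -20, -60, -14, -3, -26],
  [142, -20, -60, -14, -3, -26],
  [142, -20, -60, -14, -3, -26],
  [142, -20, -60, -14, -3, -26],
])

```text
time: 5.08
tool_pos: [287.4, -468.9, 215.9]
eef_rot: [0.791, 0.453, -0.351, 0.214]
ft_force: [-0.9, -0.7, 0.2]
finger_gap: -0.2
```

```bash
python3 wp2.py .7
```

```text
t 5.08 local [ -33.6 -336.   215.9] pitch 7.9 roll 0.994 0.02 F loc [-0.3 -1.1  0.2] gap -0.2 q [-0.18  0.92  1.1   2.13  0.14  0.34 -0.02]
delta [ 72.4  44.7 -67.1] [-21.71  -2.02 -22.92]
```

>>> play_rows([
  [72, 45, -67, -22, -2, -23],
  [72, 45, -67, -22, -2, -23],
  [72, 45, -67, -22, -2, -23],
  [72, 45, -67, -22, -2, -23],
  [72, 45, -67, -22, -2, -23],
  [72, 45, -67, -22, -2, -23],
  [72, 45, -67, -22, -2, -23],
  [72, 45, -67, -22, -2, -23],
])

```text
time: 5.75
tool_pos: [363.8, -416.0, 213.2]
eef_rot: [0.657, 0.616, -0.331, 0.28]
ft_force: [-0.9, -0.1, 0.3]
finger_gap: 0.0
```

```bash
python3 wp2.py .7;  python3 wp2.py 1
```

```text
t 5.75 local [  -2.6 -248.4  213.2] pitch 31.4 roll 0.856 -0.041 F loc [-0.7 -0.6  0.3] gap 0.0 q [-0.29  0.81  0.91  2.28  1.45  0.25 -1.12]
delta [11.4 10.7 -4.9] [-5.    0.75 -3.94]
t 5.75 local [  -2.6 -248.4  213.2] pitch 31.4 roll 0.856 -0.041 F loc [-0.7 -0.6  0.3] gap 0.0 q [-0.29  0.81  0.91  2.28  1.45  0.25 -1.12]
delta [  69.    90.9 -102.9] [-28.71  -1.37 -19.72]
```

```bash
python3 - <<'E'
from h import *; from kin import *
q=stat()['joint_positions']
for yw,p,r in [(-60,52,180),(-50,55,180),(-36,55,180)]:
    Rm=tool(p,np.radians(yw))@rz(np.radians(r))
    delta(L2W(-10,-110,220),Rm); print(follow(q,L2W(-10,-110,220),Rm,20))
E
```

```text
t 5.75 local [  -2.6 -248.4  213.2] pitch 31.4 roll 0.856 -0.041 F loc [-0.7 -0.6  0.3] gap 0.0 q [-0.29  0.81  0.91  2.28  1.45  0.25 -1.12]
delta [  69.    64.8 -101.4] [-28.7   -1.35 -19.81]
(array([-0.16057543,  0.54607134,  0.54451256,  2.39679636,  2.46178477,
        0.53180954, -1.67378924]), np.float64(1.961643653975874e-11), np.float64(1.3364865724493156e-11))
delta [  69.    64.8 -101.4] [-37.19  -4.38 -25.09]
(array([-0.2796859 ,  0.6571035 ,  0.82227453,  2.46814702,  3.23302195,
        0.57046526, -2.37978756]), np.float64(28.946306003893955), np.float64(8.699004420379428))
delta [  69.    64.8 -101.4] [-48.35  -4.53 -33.56]
(array([-0.24827486,  0.55882855,  0.66212048,  2.46196718,  2.79425053,
        0.58945508, -1.81112094]), np.float64(18.999260970364293), np.float64(13.411918070956386))
```

>>> play_rows([
  [69, 65, -101, -29, -1, -20],
  [69, 65, -101, -29, -1, -20],
  [69, 65, -101, -29, -1, -20],
  [69, 65, -101, -29, -1, -20],
  [69, 65, -101, -29, -1, -20],
  [69, 65, -101, -29, -1, -20],
  [69, 65, -101, -29, -1, -20],
  [69, 65, -101, -29, -1, -20],
])

```text
time: 6.42
tool_pos: [441.7, -297.8, 172.1]
eef_rot: [0.479, 0.776, -0.25, 0.325]
ft_force: [-0.6, -0.6, -0.8]
finger_gap: 0.4
```

```bash
python3 - <<'E'
from h import *; from kin import *
s=stat();q=s['joint_positions']
Rm=tool(52,np.radians(-60))@rz(np.pi)
delta(L2W(-10,-110,220),Rm); snap('wrist','w4.png');snap('scene','s4.png')
for P in [(-60,-90,150),(-50,-90,80),(-40,-90,66),(11,-75,66),(11,-40,66)]:
    q,e,a=follow(q,L2W(*P),Rm,10);print(P,q.round(2),round(e,1),round(a,1))
E
```

```text
t 6.42 local [  -8.8 -106.9  172.1] pitch 43.3 roll 0.49 -0.077 F loc [-0.1 -0.9 -0.8] gap 0.4 q [ 0.12  0.64 -0.07  2.45  1.94  0.86 -1.38]
delta [-35.8  -7.  -31.3] [-6.88 -3.95 -0.  ]
(-60, -90, 150) [-0.53  0.89  0.88  2.47  2.89  0.49 -2.42] 5.2 2.7
(-50, -90, 80) [-0.46  1.05  0.75  2.47  2.78  0.63 -2.37] 15.8 6.1
(-40, -90, 66) [-0.58  1.2   1.    2.47  3.1   0.49 -2.81] 66.1 10.9
(11, -75, 66) [-0.49  1.22  0.91  2.35  3.12  0.62 -2.84] 0.0 0.0
(11, -40, 66) [-0.57  1.22  0.91  2.3   3.08  0.5  -2.85] 0.0 0.0
```

View pics/w4.png

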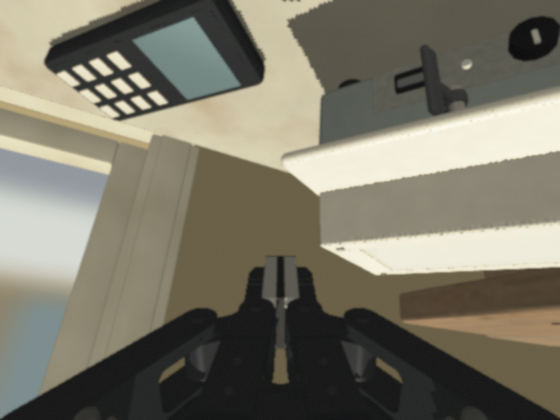

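View pics/s4.png

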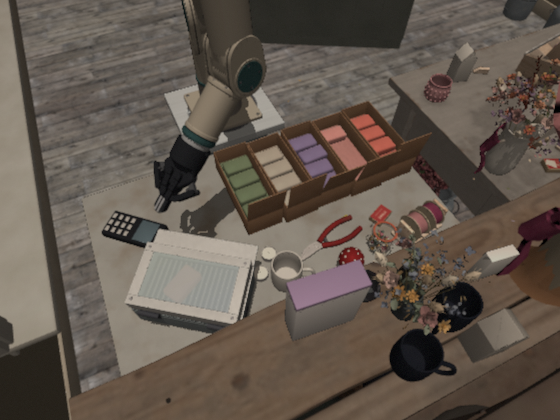

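```bash
python3 - <<'E'
from h import *
s,im=snap('wrist','w5.png');M=w2c(s,im)
for n,uv in [('tabbot',(425,47)),('tabbot2',(433,46)),('tabtop',(440,112)),('knob',(457,97)),('lipRend_bottom',(285,160))]:
    o,d=ray(M,im,uv)
    for X in (0,8,28):
        t=(X-(o-LIP)@EX)/(d@EX);p=o+d*t;print(n,X,W2L(p).round(1))
print('cam',W2L(o))
im2=cv2.imread('pics/w5.png')[20:200,260:560];cv2.imwrite('pics/w5z.png',cv2.flip(cv2.resize(im2,None,fx=2.6,fy=2.6,interpolation=2),-1))
E
```

```text
tabbot 0 [ -0.  -33.3  47.4]
tabbot 8 [  8.  -33.7  38.7]
tabbot 28 [ 28.  -34.7  16.9]
tabbot2 0 [ -0.  -29.5  48.6]
tabbot2 8 [  8.  -29.6  40. ]
tabbot2 28 [ 28.  -30.1  18.4]
tabtop 0 [ -0.  -30.8  92.3]
tabtop 8 [  8.  -31.   86.1]
tabtop 28 [ 28.  -31.6  70.5]
knob 0 [  0.  -22.7  86.1]
knob 8 [  8.  -22.5  79.6]
knob 28 [ 28.  -22.   63.1]
lipRend_bottom 0 [  -0.  -115.4   98.5]
lipRend_bottom 8 [   8.  -120.2   92.6]
lipRend_bottom 28 [  28.  -132.4   77.9]
cam [-146.45708372  -26.30371284  206.57409539]
```

View pics/w5z.png

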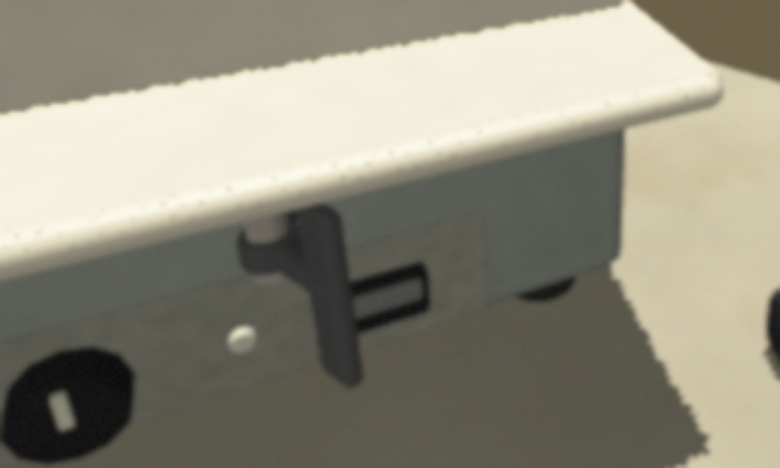

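```bash
python3 - <<'E'
from h import *; from kin import *
s=stat();q=s['joint_positions']
for p in (52,56,60):
  Rm=tool(p,np.radians(-60))@rz(np.pi);qq=q
  for P in [(15,-165,172),(15,-165,64),(15,-60,64),(15,-20,64),(20,-20,110),(40,-20,170),(70,-20,210)]:
    qq,e,a=follow(qq,L2W(*P),Rm,10);print(P,qq.round(2),round(e,1),round(a,1))
delta(L2W(15,-165,172),tool(56,np.radians(-60))@rz(np.pi))
E
```

```text
t 6.57 local [  -9.4 -108.7  170.3] pitch 42.9 roll 0.494 -0.077 F loc [-0.4 -0.8 -0.3] gap 0.2 q [ 0.12  0.64 -0.06  2.45  1.95  0.85 -1.38]
(15, -165, 172) [ 0.45  0.63 -0.05  2.43  2.49  0.86 -1.52] 0.0 0.0
(15, -165, 64) [ 0.44  0.95 -0.08  2.46  2.58  1.17 -1.72] 0.0 0.0
(15, -60, 64) [ 0.22  0.93 -0.15  2.37  2.28  1.1  -1.66] 0.0 0.0
(15, -20, 64) [ 0.14  0.93 -0.17  2.32  2.17  1.07 -1.62] 0.0 0.0
(20, -20, 110) [ 0.15  0.81 -0.16  2.31  2.11  0.99 -1.5 ] 0.0 0.0
(40, -20, 170) [ 0.18  0.67 -0.14  2.25  2.01  0.87 -1.3 ] 0.0 0.0
(70, -20, 210) [ 0.21  0.6  -0.12  2.17  1.92  0.78 -1.12] 0.0 0.0
(15, -165, 172) [ 0.27  0.69  0.15  2.47  2.58  0.93 -1.71] 0.0 0.0
(15, -165, 64) [-0.16  1.19  0.71  2.47  2.95  1.   -2.52] 0.2 0.1
(15, -60, 64) [-0.43  1.15  0.72  2.34  2.73  0.68 -2.47] 0.0 0.0
(15, -20, 64) [-0.53  1.15  0.75  2.28  2.64  0.56 -2.43] 0.0 0.0
(20, -20, 110) [-0.55  1.06  0.82  2.28  2.67  0.47 -2.37] 0.0 0.0
(40, -20, 170) [-0.58  0.94  0.93  2.22  2.7   0.33 -2.28] 0.0 0.0
(70, -20, 210) [-0.55  0.86  0.97  2.14  2.6   0.23 -2.07] 0.0 0.0
(15, -165, 172) [-0.22  0.69  0.68  2.47  2.31  0.71 -1.67] 88.1 14.6
(15, -165, 64) [-0.11  1.19  0.58  2.47  2.76  1.08 -2.38] 3.2 1.3
(15, -60, 64) [-0.36  1.14  0.56  2.37  2.52  0.84 -2.29] 0.0 0.0
(15, -20, 64) [-0.45  1.13  0.58  2.31  2.41  0.74 -2.22] 0.0 0.0
(20, -20, 110) [-0.47  1.02  0.65  2.31  2.41  0.66 -2.14] 0.0 0.0
(40, -20, 170) [-0.5   0.9   0.76  2.27  2.41  0.52 -1.99] 0.0 0.0
(70, -20, 210) [-0.51  0.84  0.86  2.19  2.39  0.4  -1.88] 0.0 0.0
delta [-32.  -36.8  37.3] [-7.09 -8.19  0.04]
```

```bash
python3 - <<'E'
from h import *; from kin import *
s=stat();q=s['joint_positions']
Rm=tool(52,np.radians(-62))@rz(np.pi)
P=L2W(15,-155,170);delta(P,Rm);print(follow(q,P,Rm,10))
E
```

```text
t 6.57 local [  -9.4 -108.7  170.3] pitch 42.9 roll 0.494 -0.077 F loc [-0.4 -0.8 -0.3] gap 0.2 q [ 0.12  0.64 -0.06  2.45  1.95  0.85 -1.38]
delta [-27.7 -28.   34.5] [-5.55 -4.13  1.08]
(array([ 0.39942958,  0.6392423 , -0.04476458,  2.41223437,  2.39673959,
        0.8564257 , -1.50691085]), np.float64(7.761989139204205e-12), np.float64(5.842602919290644e-12))
```

>>> play_rows([
  [-28, -28, 34, -5.5, -4, 1],
  [-28, -28, 34, -5.5, -4, 1],
  [-28, -28, 34, -5.5, -4, 1],
  [-28, -28, 34, -5.5, -4, 1],
])

```text
time: 6.9
tool_pos: [452.8, -305.8, 128.2]
eef_rot: [0.419, 0.809, -0.256, 0.324]
ft_force: [0.6, 0.9, -1.8]
finger_gap: -0.0
```

```bash
python3 - <<'E'
from h import *; from kin import *
s=stat();q=s['joint_positions']
Rm=tool(52,np.radians(-62))@rz(np.pi)
P=L2W(15,-155,66);delta(P,Rm);print(follow(q,P,Rm,10))
E
```

```text
t 6.9 local [   4.9 -107.   128.2] pitch 44.7 roll 0.38 -0.142 F loc [-0.   1.1 -1.8] gap -0.0 q [ 0.62  0.89 -0.79  2.46  1.94  1.4  -1.15]
delta [ 31.7 -31.2  65.5] [-2.51 -3.51  8.56]
(array([ 0.67302439,  1.00737009, -0.48034089,  2.46666128,  2.38229082,
        1.37428527, -1.46961   ]), np.float64(4.929999274064932e-12), np.float64(3.5011510145474752e-12))
```

```bash
python3 - <<'E'
from h import *; from kin import *
s=stat();q0=s['joint_positions']
print(s['tool_pos'],fk(q0,G,SG)[0])
for yw in (-62,-75,-90):
 for p in (45,52):
  q=q0;Rm=tool(p,np.radians(yw))@rz(np.pi)
  for P in [(5,-180,190),(15,-165,66),(15,-60,64),(15,-20,64),(20,-20,110),(40,-20,170),(70,-20,210)]:
    q,e,a=follow(q,L2W(*P),Rm,10);print(yw,p,P,q.round(2),round(e,1),round(a,1))
E
```

```text
t 6.9 local [   4.9 -107.   128.2] pitch 44.7 roll 0.38 -0.142 F loc [-0.   1.1 -1.8] gap -0.0 q [ 0.62  0.89 -0.79  2.46  1.94  1.4  -1.15]
[ 452.76566988 -305.84729841  128.1610077 ] [ 428.57612758 -273.5259288   120.29023371]
-62 45 (5, -180, 190) [ 1.12  0.68 -0.89  2.4   2.09  1.02 -0.93] 0.0 0.0
-62 45 (15, -165, 66) [ 0.95  1.02 -0.77  2.43  2.29  1.32 -1.17] 0.0 0.0
-62 45 (15, -60, 64) [ 0.7   1.04 -0.82  2.35  2.08  1.39 -1.22] 0.0 0.0
-62 45 (15, -20, 64) [ 0.62  1.05 -0.84  2.3   2.01  1.4  -1.23] 0.0 0.0
-62 45 (20, -20, 110) [ 0.66  0.94 -0.89  2.29  1.93  1.35 -1.13] 0.0 0.0
-62 45 (40, -20, 170) [ 0.73  0.82 -0.95  2.22  1.83  1.26 -0.96] 0.0 0.0
-62 45 (70, -20, 210) [ 0.79  0.76 -0.99  2.13  1.76  1.21 -0.8 ] 0.0 0.0
-62 52 (5, -180, 190) [ 0.79  0.63 -0.49  2.46  2.3   1.02 -1.27] 0.0 0.0
-62 52 (15, -165, 66) [ 0.56  0.96 -0.27  2.46  2.46  1.25 -1.59] 0.0 0.0
-62 52 (15, -60, 64) [ 0.34  0.96 -0.35  2.36  2.18  1.23 -1.55] 0.0 0.0
-62 52 (15, -20, 64) [ 0.27  0.96 -0.38  2.31  2.09  1.22 -1.52] 0.0 0.0
-62 52 (20, -20, 110) [ 0.3   0.84 -0.39  2.3   2.02  1.15 -1
[... 1524 characters left out ...]
.82  2.    1.51  1.44 -1.24] 0.0 0.0
-90 45 (40, -20, 170) [ 0.55  0.86 -0.86  1.94  1.44  1.45 -1.09] 0.0 0.0
-90 45 (70, -20, 210) [ 0.58  0.82 -0.88  1.85  1.41  1.46 -0.96] 0.0 0.0
-90 52 (5, -180, 190) [ 0.75  0.76 -0.78  2.22  1.64  1.38 -1.2 ] 0.0 0.0
-90 52 (15, -165, 66) [ 0.65  1.04 -0.68  2.2   1.8   1.46 -1.43] 0.0 0.0
-90 52 (15, -60, 64) [ 0.46  1.07 -0.73  2.07  1.64  1.52 -1.42] 0.0 0.0
-90 52 (15, -20, 64) [ 0.4   1.08 -0.75  2.01  1.59  1.55 -1.41] 0.0 0.0
-90 52 (20, -20, 110) [ 0.42  1.   -0.78  2.    1.53  1.55 -1.32] 0.0 0.0
-90 52 (40, -20, 170) [ 0.46  0.9  -0.82  1.95  1.48  1.55 -1.18] 0.0 0.0
-90 52 (70, -20, 210) [ 0.49  0.85 -0.84  1.87  1.46  1.56 -1.05] 0.0 0.0
```

```bash
cat > fit2.py <<'E'
from kin import *
from rig import bot
import json,os
s=bot.read_state()
D=[([1.17221926,0.62933349,0.03844765,1.51839562,-0.02700182,0.99632377,-0.01999992],[212.147,-613.719,230.389],[.986189,.165619,-.000174,-.000955]),
([.27,.35,.29,2.07,-.15,.74,-1.55],[379.2,-230.2,231.5],[.952,-.305,0,0]),
([-.4,.3,.96,2.45,-1.06,.24,-.7],[377.5,-197.5,226.7],[.934,-.302,.185,.051]),
([-.2,.52,1.08,2.23,-.43,.65,-.38],[282.4,-286.3,212.3],[.995,.018,-.06,.084]),
([.15,.82,1.14,1.94,.02,.58,-.06],[163.9,-559.3,273.4],[.902,.217,-.326,.18]),
([-.18,.92,1.1,2.13,.14,.34,-.02],[287.4,-468.9,215.9],[.791,.453,-.351,.214]),
([-.29,.81,.91,2.28,1.45,.25,-1.12],[363.8,-416,213.2],[.657,.616,-.331,.28]),
([.12,.64,-.07,2.45,1.94,.86,-1.38],[441.7,-297.8,172.1],[.479,.776,-.25,.325])]
X=json.load(open('poses.json')) if os.path.exists('poses.json') else []
X.append([list(s['joint_positions']),list(s['tool_pos']),list(s['eef_rot'])]);json.dump(X,open('poses.json','w'))
D+=[tuple(x) for x in X]
sg=(-1,-1,-1,-1)
def res(g):
    r=[]
    for q,p,o in D:
        P,M=fk(q,g,sg);r+=list((P-p)/5);r+=list(R.from_matrix(M.T@R.from_quat(o).as_matrix()).as_rotvec()*100)
    return np.array(r)
o=least_squares(res,[400,450,20,20,440,12,350,1.53,0,0],loss='soft_l1')
g=o.x;print(o.cost,g.round(3).tolist())
for q,p,oo in D:
    P,M=fk(q,g,sg);print((P-p).round(1),R.from_matrix(M.T@R.from_quat(oo).as_matrix()).as_rotvec(degrees=True).round(2))
np.savez('kin.npz',g=g,sg=sg)
E
python3 fit2.py
```

```text
18.619198869355866 [338.485, 580.273, -18.087, -0.419, 382.216, -8.598, 377.627, 1.561, -2.951, -0.013]
[19.1  3.7  2.2] [-0.   -0.   -0.22]
[ 3.5 16.4 -1.2] [-0.16 -0.03 -1.  ]
[-0.2 -1.7  1.6] [ 0.33 -0.14 -0.12]
[-1.4  6.1 -3.9] [-0.33  0.05 -0.15]
[-2.3 -6.4 -1.2] [-0.71 -0.04  0.22]
[-1.8 -2.6 -2.2] [-0.77 -0.2   0.42]
[ 0.6  3.6 -5.5] [-0.4  -0.37  0.33]
[1.  9.2 3.4] [-0.58 -0.25  0.1 ]
[13.6  2.1 13.9] [-0.56 -0.11  0.03]
```

```bash
sed -i 's/d1,a,e1,e2,b,e3,c,f7,e0,f1=g/d1,a,e1,e2,b,e3,c,f7,e0,f1,y0,y1,y2,y3=g/; s/M@\[e0,0,0\]/M@[e0,y0,0]/; s/M@\[e1,0,a\]/M@[e1,y1,a]/; s/M@\[e2,0,b\]/M@[e2,y2,b]/; s/M@\[e3,0,c\]/M@[e3,y3,c]/' kin.py; sed -i 's/1.53,0,0\],loss/1.53,0,0,0,0,0,0],loss/' fit2.py; sed -i 's/return np.array(r)/return np.array(r+list((np.array(g)[[2,3,5,8,10,11,12,13]])\/100))/' fit2.py; python3 fit2.py
```

```text
2.2587080691585175 [335.026, 561.999, -3.423, 0.852, 385.173, 1.169, 350.13, 1.573, 0.718, 0.002, -5.555, -5.554, -17.685, 0.388]
[ 1.  -0.3  0.6] [-0.    0.   -0.04]
[-1.4 -1.1 -0.7] [-0.16 -0.03 -0.81]
[ 0.8 -1.7  0.8] [-0.   -0.12  0.01]
[-0.3  2.2  0.2] [-0.22 -0.09  0.02]
[ 0.6 -1.6  0. ] [-0.13 -0.19  0.17]
[-2.3  1.9 -0.1] [-0.12 -0.21  0.31]
[ 0.9  0.2 -0.5] [ 0.27 -0.33  0.2 ]
[ 0.2 -0.3 -1.7] [ 0.06 -0.18  0.  ]
[0.  0.  0.6] [ 0.08  0.02 -0.07]
[0.  0.  0.6] [ 0.08  0.02 -0.07]
```

```bash
cat > pl.py <<'E'
from h import *; from kin import *
s=stat();q0=s['joint_positions']
for yw in (-55,-62,-75):
 for p in (45,50,55):
  q=q0;Rm=tool(p,np.radians(yw))@rz(np.pi);mg=[];ee=[]
  for P in [(0,-165,180),(15,-160,66),(15,-60,64),(15,-20,64),(20,-20,110),(40,-20,170),(70,-20,210),(120,-20,240),(160,-20,245)]:
    q,e,a=follow(q,L2W(*P),Rm,10);ee.append(round(e+a,1));mg.append(round(np.minimum(q-LO,HI-q).min(),2))
  print(yw,p,ee,mg,q.round(2))
E
python3 pl.py
```

```text
t 6.9 local [   4.9 -107.   128.2] pitch 44.7 roll 0.38 -0.142 F loc [-0.   1.1 -1.8] gap -0.0 q [ 0.62  0.89 -0.79  2.46  1.94  1.4  -1.15]
-55 45 [np.float64(9.3), np.float64(15.4), np.float64(0.0), np.float64(0.0), np.float64(0.0), np.float64(0.0), np.float64(0.0), np.float64(0.0), np.float64(0.0)] [np.float64(0.0), np.float64(0.0), np.float64(0.02), np.float64(0.0), np.float64(0.0), np.float64(0.0), np.float64(0.0), np.float64(0.0), np.float64(0.02)] [ 0.92  0.88 -1.23  1.99  1.79  1.33 -0.49]
-55 50 [np.float64(43.6), np.float64(45.2), np.float64(7.4), np.float64(0.0), np.float64(0.0), np.float64(0.0), np.float64(0.0), np.float64(0.0), np.float64(0.0)] [np.float64(0.01), np.float64(0.01), np.float64(0.0), np.float64(0.01), np.float64(0.01), np.float64(0.01), np.float64(0.0), np.float64(0.0), np.float64(0.02)] [ 0.9   0.91 -1.23  2.05  1.89  1.43 -0.59]
-55 55 [np.float64(55.4), np.float64(63.4), np.float64(19.3), np.float64(0.0), np.float64(0.0), np.float64(0.0), np.float64(0.0), np.float64(0.0), np.float64(0.0)] [np.float64(0.01), np.float64(0.01), np.float64(0.0), np.float64(0
[... 1633 characters left out ...]
4(0.0), np.float64(0.0), np.float64(0.0), np.float64(0.0), np.float64(0.0), np.float64(0.0), np.float64(0.0), np.float64(0.0)] [np.float64(0.04), np.float64(0.07), np.float64(0.19), np.float64(0.26), np.float64(0.26), np.float64(0.31), np.float64(0.35), np.float64(0.35), np.float64(0.36)] [ 0.61  0.82 -0.89  1.85  1.6   1.41 -0.77]
-75 55 [np.float64(0.0), np.float64(0.0), np.float64(0.0), np.float64(0.0), np.float64(0.0), np.float64(0.0), np.float64(0.0), np.float64(0.0), np.float64(0.0)] [np.float64(0.01), np.float64(0.06), np.float64(0.19), np.float64(0.25), np.float64(0.25), np.float64(0.3), np.float64(0.37), np.float64(0.37), np.float64(0.39)] [ 0.56  0.84 -0.86  1.88  1.67  1.48 -0.85]
```

```bash
cat > pl2.py <<'E'
from h import *; from kin import *
s=stat();q0=s['joint_positions']
for p in (45,50,55):
 for yl in (-60,-65,-70):
  q=q0;out=[]
  for P,yw in [((0,-165,180),-78),((14,-155,56),-78),((14,-60,56),yl),((14,-20,56),yl),((20,-20,110),yl),((40,-20,170),yl),((70,-20,210),yl),((120,-20,240),yl),((160,-20,245),yl)]:
    q,e,a=follow(q,L2W(*P),tool(p,np.radians(yw))@rz(np.pi),10);out.append((float(round(e+a,1)),float(round(np.minimum(q-LO,HI-q).min(),2))))
  print(p,yl,out,q.round(2))
E
python3 pl2.py
```

```text
t 6.9 local [   4.9 -107.   128.2] pitch 44.7 roll 0.38 -0.142 F loc [-0.   1.1 -1.8] gap -0.0 q [ 0.62  0.89 -0.79  2.46  1.94  1.4  -1.15]
45 -60 [(0.0, 0.11), (0.0, 0.13), (0.0, 0.06), (0.0, 0.11), (0.0, 0.12), (0.0, 0.19), (0.0, 0.28), (0.0, 0.35), (0.0, 0.37)] [ 0.73  0.72 -0.88  1.96  1.66  1.11 -0.6 ]
45 -65 [(0.0, 0.11), (0.0, 0.13), (0.0, 0.1), (0.0, 0.16), (0.0, 0.17), (0.0, 0.23), (0.0, 0.32), (0.0, 0.34), (0.0, 0.35)] [ 0.7   0.74 -0.9   1.91  1.61  1.19 -0.62]
45 -70 [(0.0, 0.11), (0.0, 0.13), (0.0, 0.15), (0.0, 0.21), (0.0, 0.22), (0.0, 0.28), (0.0, 0.33), (0.0, 0.33), (0.0, 0.35)] [ 0.67  0.77 -0.9   1.86  1.57  1.27 -0.65]
50 -60 [(0.0, 0.08), (0.0, 0.11), (0.0, 0.03), (0.0, 0.09), (0.0, 0.09), (0.0, 0.15), (0.0, 0.23), (0.0, 0.36), (0.0, 0.4)] [ 0.68  0.73 -0.85  2.01  1.77  1.18 -0.72]
50 -65 [(0.0, 0.08), (0.0, 0.11), (0.0, 0.08), (0.0, 0.14), (0.0, 0.14), (0.0, 0.2), (0.0, 0.28), (0.0, 0.37), (0.0, 0.38)] [ 0.66  0.76 -0.87  1.96  1.71  1.26 -0.73]
50 -70 [(0.0, 0.08), (0.0, 0.11), (0.0, 0.14), (0.0, 0.2), (0.0, 0.2), (0.0, 0.26), (0.0, 0.34), (0.0, 0.36), (0.0, 0.37)] [ 0.63  0.79 -0.88  1.91  1.65  1.33 -0.75]
55 -60 [(0.0, 0.05), (0.0, 0.1), (0.0, 0.02), (0.0, 0.07), (0.0, 0.07), (0.0, 0.11), (0.0, 0.19), (0.0, 0.32), (0.0, 0.41)] [ 0.63  0.76 -0.81  2.06  1.86  1.26 -0.84]
55 -65 [(0.0, 0.05), (0.0, 0.1), (0.0, 0.07), (0.0, 0.13), (0.0, 0.13), (0.0, 0.17), (0.0, 0.25), (0.0, 0.37), (0.0, 0.42)] [ 0.61  0.78 -0.83  2.    1.79  1.33 -0.84]
55 -70 [(0.0, 0.05), (0.0, 0.1), (0.0, 0.13), (0.0, 0.19), (0.0, 0.19), (0.0, 0.23), (0.0, 0.31), (0.0, 0.39), (0.0, 0.4)] [ 0.58  0.81 -0.85  1.95  1.73  1.4  -0.84]
```

```bash
cat > to.py <<'E'
import sys
from h import *; from kin import *
# usage: x y z pitch yawdeg rolldeg
a=[float(v) for v in sys.argv[1:]]
s=stat();P=L2W(*a[:3]);Rm=tool(a[3],np.radians(a[4]))@rz(np.radians(a[5]))
delta(P,Rm);q,e,an=follow(s['joint_positions'],P,Rm,12);print('pred',q.round(2),round(e,1),round(an,1),'mg',round(np.minimum(q-LO,HI-q).min(),2))
E
python3 to.py 0 -165 180 50 -78 180
```

```text
t 6.9 local [   4.9 -107.   128.2] pitch 44.7 roll 0.38 -0.142 F loc [-0.   1.1 -1.8] gap -0.0 q [ 0.62  0.89 -0.79  2.46  1.94  1.4  -1.15]
delta [-44.2 -62.3 -15.7] [ 9.47 -0.35 18.91]
pred [ 0.71  0.77 -0.82  2.39  1.74  1.36 -1.27] 0.0 0.0 mg 0.08
```

>>> play_rows([
  [-44, -62, -16, 3, 0, 6],
  [-44, -62, -16, 6, 0, 12],
  [-44, -62, -16, 9.5, 0, 19],
  [-44, -62, -16, 9.5, 0, 19],
  [-44, -62, -16, 9.5, 0, 19],
])

```text
time: 7.32
tool_pos: [415.6, -349.1, 179.8]
eef_rot: [0.572, 0.705, -0.263, 0.326]
ft_force: [-0.3, -0.3, -0.3]
finger_gap: 0.3
```

```bash
python3 to.py 14 -155 56 50 -78 180; python3 fit2.py | tail -2
```

```text
t 7.32 local [ 1.000e-01 -1.638e+02  1.798e+02] pitch 41.0 roll 0.671 0.001 F loc [-0.  -0.4 -0.3] gap 0.3 q [ 0.71  0.76 -0.82  2.39  1.74  1.35 -1.27]
delta [91.4 15.7 83.7] [ 0.02 -0.46 -0.07]
pred [ 0.63  1.08 -0.7   2.36  1.94  1.5  -1.48] 0.0 0.0 mg 0.11
[ 0.  -0.1  0.5] [ 0.07  0.01 -0.06]
[-0.   0.2  0.3] [ 0.07 -0.   -0.07]
```

```bash
python3 to.py -4 -155 56 50 -78 180
```

```text
t 7.32 local [ 1.000e-01 -1.638e+02  1.798e+02] pitch 41.0 roll 0.671 0.001 F loc [-0.  -0.4 -0.3] gap 0.3 q [ 0.71  0.76 -0.82  2.39  1.74  1.35 -1.27]
delta [100.    3.6  73.5] [ 0.02 -0.46 -0.07]
pred [ 0.61  1.09 -0.71  2.4   1.93  1.52 -1.54] 0.0 0.0 mg 0.07
```

>>> play_rows([
  [20, 1, 15, 0, 0, 0],
  [40, 2, 30, 0, 0, 0],
  [60, 3, 45, 0, 0, 0],
  [80, 4, 60, 0, 0, 0],
  [100, 4, 73, 0, 0, 0],
  [100, 4, 73, 0, 0, 0],
])

```text
time: 7.82
tool_pos: [416.2, -336.4, 51.7]
eef_rot: [0.57, 0.708, -0.263, 0.322]
ft_force: [-0.5, 0.5, -0.6]
finger_gap: -0.1
```

```bash
python3 to.py 8 -80 56 50 -65 180; python3 - <<'E'
from h import *
snap('wrist','w6.png')
E
```

```text
t 7.82 local [  -6.8 -153.2   51.7] pitch 40.6 roll 0.668 -0.005 F loc [-0.7  0.1 -0.6] gap -0.1 q [ 0.61  1.09 -0.71  2.4   1.93  1.51 -1.53]
delta [ 21.3  64.4 -31.7] [-9.94 -0.86 -8.07]
pred [ 0.52  1.1  -0.72  2.43  2.03  1.54 -1.48] 0.0 0.0 mg 0.04
```

View pics/w6.png

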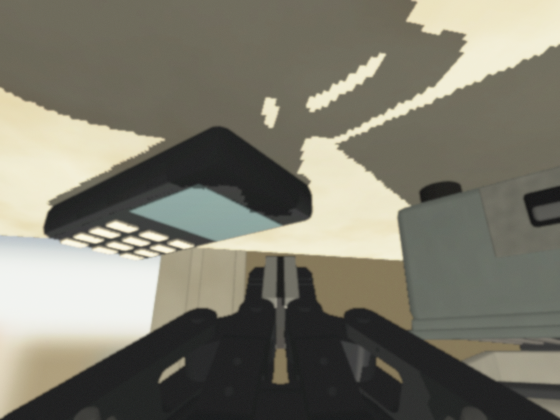

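>>> play_rows([
  [4, 12, -6, -2, 0, -1.6],
  [8, 24, -12, -4, 0, -3.2],
  [12, 36, -18, -6, 0, -5],
  [16, 48, -24, -8, -1, -6.5],
  [21, 64, -32, -10, -1, -8],
  [21, 64, -32, -10, -1, -8],
])

```text
time: 8.37
tool_pos: [473.9, -283.5, 61.5]
eef_rot: [0.486, 0.764, -0.223, 0.361]
ft_force: [-3.6, 5.1, -1.1]
finger_gap: 0.1
```

```bash
python3 to.py 15 -68 56 50 -65 180; python3 - <<'E'
from h import *
snap('wrist','w7.png')
E
```

```text
t 8.37 local [  8.9 -76.4  61.5] pitch 46.6 roll 0.482 0.01 F loc [-5.9  2.1 -1.1] gap 0.1 q [ 0.53  1.09 -0.73  2.43  2.03  1.55 -1.48]
delta [ 3.5 10.3  4.6] [ 0.6   0.18 -0.25]
pred [ 0.51  1.1  -0.73  2.4   2.01  1.54 -1.45] 0.0 0.0 mg 0.07
```

View pics/w7.png

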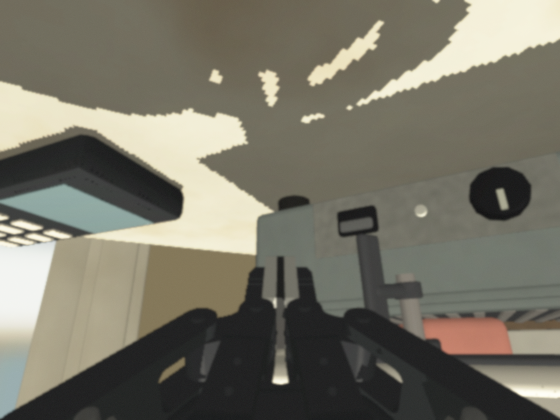

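>>> play_rows([
  [0, 0, 0, 0, 0, 0],
])

```text
time: 8.5
tool_pos: [473.1, -284.6, 61.6]
eef_rot: [0.487, 0.763, -0.224, 0.361]
ft_force: [-3.2, 5.9, -0.9]
finger_gap: -0.1
```

```bash
python3 to.py 12 -72 54 50 -65 180; python3 - <<'E'
from h import *
im=cv2.imread('pics/w7.png')[200:420,220:560];cv2.imwrite('pics/w7z.png',cv2.flip(cv2.resize(im,None,fx=2.3,fy=2.3,interpolation=2),-1))
E
```

```text
t 8.5 local [  8.9 -77.8  61.6] pitch 46.5 roll 0.485 0.01 F loc [-6.1  2.9 -0.9] gap -0.1 q [ 0.53  1.09 -0.73  2.43  2.03  1.55 -1.48]
delta [6.  6.5 4.8] [ 0.47  0.22 -0.34]
pred [ 0.52  1.11 -0.73  2.41  2.02  1.54 -1.46] 0.0 0.0 mg 0.06
```

View pics/w7z.png

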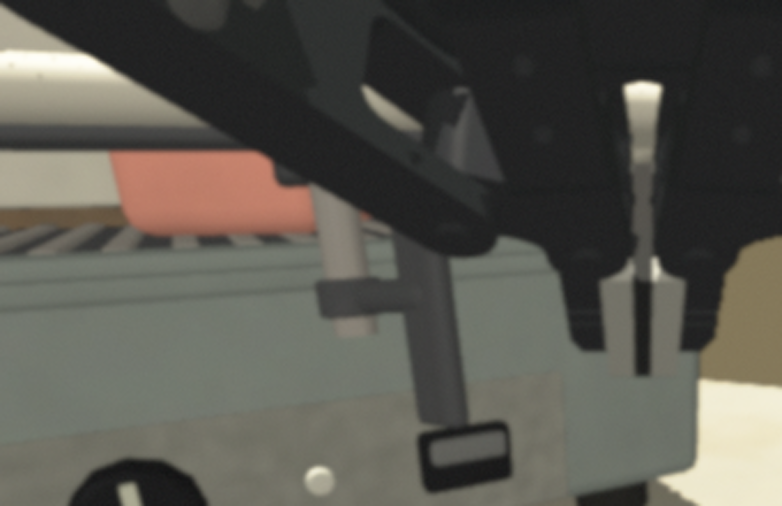

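```bash
cat > pl3.py <<'E'
from h import *; from kin import *
from plan1 import tip,lip
qc=bot.read_state()['joint_positions']
def tipx(p,tx,off=20,ph=.09):
    a=np.radians(p);d=np.array([np.sin(a),-np.cos(a)]);n=np.array([np.cos(a),np.sin(a)]);l=lip(ph)
    dl=(tx-l[0]+off*n[0])/d[0]; return l+d*dl-n*off,dl
for p in (25,30,35,40,45):
 t,dl=tipx(p,13)
 for yw in (-60,-55,-50,-45,-36,-25):
  for roll in (180,0):
   Rm=tool(p,np.radians(yw))@rz(np.radians(roll));b=None
   # best margin over solutions
   for k in range(4):
    e,q=ik(L2W(t[0],-55,t[1]),Rm,q0=qc if k==0 else None,n=0 if k==0 else 3,rng=np.random.default_rng(k))
    if e<1:
      m=np.minimum(q-LO,HI-q).min()
      if b is None or m>b[0]:b=(m,q)
   print(p,yw,roll,t.round(0),round(dl), None if b is None else (round(b[0],2),b[1].round(2)))
E
python3 pl3.py
```

```text
25 -60 180 [13. 26.] 74 (np.float64(0.24), array([ 0.83,  0.99, -0.88,  2.23,  1.83,  1.01, -0.87]))
25 -60 0 [13. 26.] 74 (np.float64(0.24), array([ 0.67,  0.89, -0.61,  2.23,  1.87,  0.79,  2.17]))
25 -55 180 [13. 26.] 74 (np.float64(0.22), array([ 0.81,  0.96, -0.81,  2.25,  1.9 ,  0.93, -0.85]))
25 -55 0 [13. 26.] 74 (np.float64(0.21), array([ 0.67,  0.88, -0.58,  2.26,  1.96,  0.74,  2.19]))
25 -50 180 [13. 26.] 74 (np.float64(0.2), array([ 0.85,  0.96, -0.82,  2.27,  1.95,  0.91, -0.79]))
25 -50 0 [13. 26.] 74 (np.float64(0.2), array([ 0.74,  0.89, -0.65,  2.27,  2.01,  0.77,  2.26]))
25 -45 180 [13. 26.] 74 (np.float64(0.19), array([ 0.89,  0.97, -0.85,  2.28,  2.  ,  0.9 , -0.71]))
25 -45 0 [13. 26.] 74 (np.float64(0.18), array([ 0.76,  0.89, -0.63,  2.29,  2.08,  0.73,  2.3 ]))
25 -36 180 [13. 26.] 74 (np.float64(0.17), array([ 0.93,  0.96, -0.83,  2.3 ,  2.09,  0.82, -0.6 ]))
25 -36 0 [13. 26.] 74 (np.float64(0.17), array([ 0.79,  0.88, -0.59,  2.3 ,  2.22,  0.65,  2.36]))
25 -25 180 [13. 26.] 74 (np.float64(0.17), array([ 1.03,  0.98, -0.88,  2.3 ,  2.14,  0.76, -0.38]))
2
[... 3185 characters left out ...]
 0 [13. 54.] 44 None
40 -25 180 [13. 54.] 44 None
40 -25 0 [13. 54.] 44 None
45 -60 180 [13. 59.] 38 (np.float64(0.06), array([ 0.49,  0.99, -0.62,  2.41,  2.08,  1.3 , -1.4 ]))
45 -60 0 [13. 59.] 38 (np.float64(0.06), array([ 0.53,  1.01, -0.68,  2.41,  2.07,  1.34,  1.77]))
45 -55 180 [13. 59.] 38 (np.float64(0.02), array([ 0.52,  1.  , -0.62,  2.45,  2.18,  1.31, -1.38]))
45 -55 0 [13. 59.] 38 (np.float64(0.02), array([ 0.55,  1.01, -0.66,  2.45,  2.17,  1.34,  1.78]))
45 -50 180 [13. 59.] 38 None
45 -50 0 [13. 59.] 38 None
45 -45 180 [13. 59.] 38 None
45 -45 0 [13. 59.] 38 None
45 -36 180 [13. 59.] 38 None
45 -36 0 [13. 59.] 38 None
45 -25 180 [13. 59.] 38 None
45 -25 0 [13. 59.] 38 None
```

```bash
cat > pl4.py <<'E'
from h import *; from kin import *
s=stat();q=s['joint_positions']
for P,p,yw in [((-8,-85,58),48,-66),((-4,-85,48),35,-55),((5,-80,44),35,-48),((13,-75,43),35,-48),((13,-50,43),35,-48),((13,-25,43),35,-48),((14,-25,70),35,-48),((20,-25,110),35,-48),((45,-25,170),35,-48)]:
    q,e,a=follow(q,L2W(*P),tool(p,np.radians(yw))@rz(np.pi),10);print(P,p,yw,round(e,1),round(a,1),round(np.minimum(q-LO,HI-q).min(),2),q.round(2))
E
python3 pl4.py; python3 to.py -8 -85 58 48 -66 180
```

```text
t 8.5 local [  8.9 -77.8  61.6] pitch 46.5 roll 0.485 0.01 F loc [-6.1  2.9 -0.9] gap -0.1 q [ 0.53  1.09 -0.73  2.43  2.03  1.55 -1.48]
(-8, -85, 58) 48 -66 0.0 0.0 0.02 [ 0.54  1.09 -0.75  2.45  2.    1.52 -1.49]
(-4, -85, 48) 35 -55 0.0 0.0 0.04 [ 0.77  0.97 -0.79  2.43  2.11  1.16 -1.13]
(5, -80, 44) 35 -48 0.0 0.0 0.03 [ 0.82  0.98 -0.78  2.44  2.22  1.12 -1.05]
(13, -75, 43) 35 -48 0.0 0.0 0.06 [ 0.81  0.98 -0.78  2.41  2.21  1.1  -1.03]
(13, -50, 43) 35 -48 0.0 0.0 0.08 [ 0.75  0.98 -0.79  2.39  2.17  1.12 -1.04]
(13, -25, 43) 35 -48 0.0 0.0 0.1 [ 0.7   0.99 -0.8   2.37  2.12  1.13 -1.05]
(14, -25, 70) 35 -48 0.0 0.0 0.1 [ 0.71  0.92 -0.82  2.37  2.06  1.08 -1.  ]
(20, -25, 110) 35 -48 0.0 0.0 0.13 [ 0.74  0.81 -0.84  2.34  1.96  0.99 -0.91]
(45, -25, 170) 35 -48 0.0 0.0 0.22 [ 0.79  0.67 -0.85  2.25  1.78  0.86 -0.68]
t 8.5 local [  8.9 -77.8  61.6] pitch 46.5 roll 0.485 0.01 F loc [-6.1  2.9 -0.9] gap -0.1 q [ 0.53  1.09 -0.73  2.43  2.03  1.55 -1.48]
delta [  9.9 -14.5  -6.5] [1.23 2.21 0.32]
pred [ 0.54  1.09 -0.75  2.45  2.    1.52 -1.49] 0.0 0.0 mg 0.02
```

>>> play_rows([
  [5, -7, -3, 0, 1, 0],
  [10, -14, -6, 1, 2, 0],
  [10, -14, -6, 1, 2, 0],
])

```text
time: 8.75
tool_pos: [454.7, -283.3, 58.6]
eef_rot: [0.496, 0.765, -0.224, 0.344]
ft_force: [-1.0, -0.0, -0.2]
finger_gap: -0.1
```

```bash
python3 to.py -5 -87 50 35 -55 180
```

```text
t 8.75 local [ -6.8 -87.6  58.6] pitch 44.3 roll 0.501 -0.002 F loc [-0.8 -0.6 -0.2] gap -0.1 q [ 0.54  1.09 -0.75  2.45  2.    1.53 -1.48]
delta [5.6 1.4 6.6] [-7.4  13.41 -8.08]
pred [ 0.78  0.97 -0.8   2.43  2.11  1.15 -1.13] 0.0 0.0 mg 0.04
```

Contact gone (it was the knuckle on the lip). Now reorient to a steeper, straighter pose.

>>> play_rows([
  [2, 0, 2, -2.5, 4.5, -2.7],
  [4, 1, 4, -5, 9, -5.4],
  [5.5, 1, 6, -7.4, 13.4, -8],
  [5.5, 1, 6, -7.4, 13.4, -8],
])

```text
time: 9.08
tool_pos: [455.2, -288.5, 51.8]
eef_rot: [0.443, 0.844, -0.14, 0.268]
ft_force: [-0.1, -2.2, 1.3]
finger_gap: 0.1
```

```bash
python3 to.py 5 -82 42 35 -48 180
```

```text
t 9.08 local [ -3.3 -91.5  51.8] pitch 33.7 roll 0.335 0.001 F loc [ 1.1 -1.8  1.3] gap 0.1 q [ 0.8   0.97 -0.81  2.43  2.11  1.16 -1.12]
delta [ 1.9 11.7 10.7] [-4.21  0.23 -6.11]
pred [ 0.83  0.99 -0.79  2.44  2.23  1.13 -1.04] 0.0 0.0 mg 0.03
```

>>> play_rows([
  [1, 6, 5, -2, 0, -3],
  [2, 12, 11, -4.2, 0, -6],
  [2, 12, 11, -4.2, 0, -6],
])

```text
time: 9.33
tool_pos: [468.5, -281.7, 39.1]
eef_rot: [0.387, 0.871, -0.122, 0.276]
ft_force: [-0.2, -1.0, -0.4]
finger_gap: 0.1
```

```bash
python3 to.py 13 -75 42 35 -48 180; python3 -c "
from h import *
snap('wrist','w8.png')"
```

```text
t 9.33 local [  3.5 -78.1  39.1] pitch 34.5 roll 0.208 0.0 F loc [ 0.4 -1.  -0.4] gap 0.1 q [ 0.82  1.   -0.79  2.44  2.23  1.14 -1.05]
delta [-8.7  5.1  2.6] [0.08 0.13 0.09]
pred [ 0.82  0.99 -0.79  2.41  2.21  1.11 -1.02] 0.0 0.0 mg 0.06
```

View pics/w8.png

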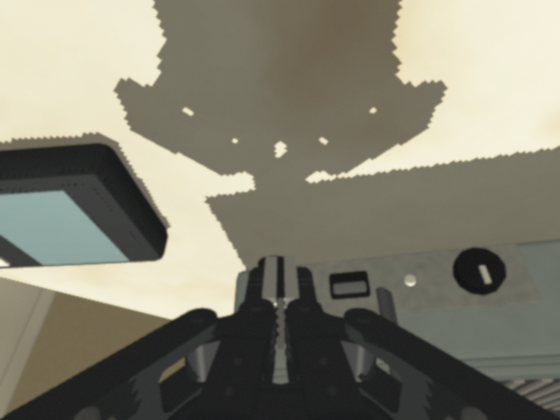

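>>> play_rows([
  [-4, 2, 1, 0, 0, 0],
  [-8.5, 5, 2.5, 0, 0, 0],
  [-8.5, 5, 2.5, 0, 0, 0],
])

```text
time: 9.63
tool_pos: [480.2, -283.6, 43.0]
eef_rot: [0.387, 0.871, -0.122, 0.277]
ft_force: [0.2, -0.6, -0.3]
finger_gap: -0.0
```

```bash
python3 to.py 14 -65 42 35 -48 180;python3 to.py 14 -45 42 35 -48 180
```

```text
t 9.63 local [ 14.1 -72.9  43. ] pitch 34.6 roll 0.208 0.002 F loc [ 0.6 -0.4 -0.3] gap -0.0 q [ 0.82  0.99 -0.79  2.41  2.21  1.11 -1.02]
delta [ 2.   7.7 -0.1] [0.2  0.18 0.04]
pred [ 0.8   0.99 -0.8   2.4   2.19  1.12 -1.02] 0.0 0.0 mg 0.07
t 9.63 local [ 14.1 -72.9  43. ] pitch 34.6 roll 0.208 0.002 F loc [ 0.6 -0.4 -0.3] gap -0.0 q [ 0.82  0.99 -0.79  2.41  2.21  1.11 -1.02]
delta [ 5.4 27.3 -2.5] [0.2  0.18 0.04]
pred [ 0.75  0.99 -0.81  2.39  2.15  1.13 -1.03] 0.0 0.0 mg 0.08
```

>>> play_rows([
  [0.7, 4, -0.5, 0, 0, 0],
  [1.3, 8, -1, 0, 0, 0],
  [1.3, 8, -1, 0, 0, 0],
])

```text
time: 9.88
tool_pos: [483.8, -276.0, 42.3]
eef_rot: [0.386, 0.872, -0.121, 0.276]
ft_force: [0.6, -0.1, -0.5]
finger_gap: -0.1
```

>>> play_rows([
  [0.7, 4, -0.5, 0, 0, 0],
  [0.7, 4, -0.5, 0, 0, 0],
])

```text
time: 10.05
tool_pos: [485.8, -273.0, 42.1]
eef_rot: [0.386, 0.872, -0.121, 0.275]
ft_force: [0.5, -0.7, 0.2]
finger_gap: -0.1
```

```bash
python3 -c "
from h import *
stat();snap('wrist','w9.png')
im=cv2.imread('pics/w9.png')[200:420,220:560];cv2.imwrite('pics/w9z.png',cv2.flip(cv2.resize(im,None,fx=2.3,fy=2.3,interpolation=2),-1))"
```

```text
t 10.05 local [ 12.4 -61.   42.1] pitch 34.4 roll 0.206 0.002 F loc [ 0.8 -0.3  0.2] gap -0.1 q [ 0.79  0.99 -0.8   2.41  2.19  1.12 -1.03]
```

View pics/w9z.png

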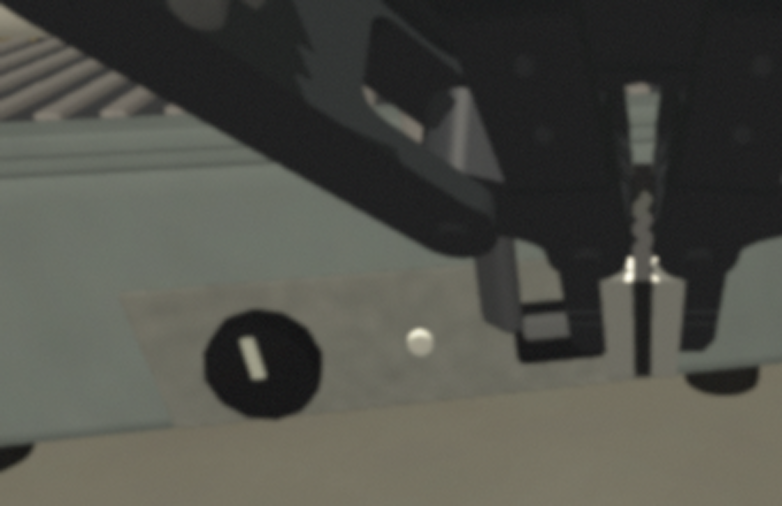

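>>> play_rows([
  [0.7, 4, -0.5, 0, 0, 0],
  [0.7, 4, -0.5, 0, 0, 0],
])

```text
time: 10.27
tool_pos: [488.1, -269.9, 42.1]
eef_rot: [0.387, 0.872, -0.121, 0.275]
ft_force: [0.6, -0.0, -0.0]
finger_gap: -0.1
```

>>> play_rows([
  [0.7, 4, -0.5, 0, 0, 0],
  [0.7, 4, -0.5, 0, 0, 0],
])

```text
time: 10.43
tool_pos: [490.1, -266.8, 42.1]
eef_rot: [0.387, 0.872, -0.121, 0.275]
ft_force: [0.2, -0.7, 0.5]
finger_gap: -0.0
```

>>> play_rows([
  [0.7, 4, -0.5, 0, 0, 0],
  [0.7, 4, -0.5, 0, 0, 0],
])

```text
time: 10.6
tool_pos: [490.9, -264.4, 41.7]
eef_rot: [0.387, 0.872, -0.123, 0.274]
ft_force: [-4.3, -1.1, -0.1]
finger_gap: 0.5
```

```bash
python3 -c "
from h import *
stat();snap('wrist','w10.png')
im=cv2.imread('pics/w10.png')[200:420,220:560];cv2.imwrite('pics/w10z.png',cv2.flip(cv2.resize(im,None,fx=2.3,fy=2.3,interpolation=2),-1))"
```

```text
t 10.6 local [ 11.4 -51.   41.7] pitch 34.3 roll 0.209 -0.002 F loc [-2.8 -3.4 -0.1] gap 0.5 q [ 0.76  0.99 -0.8   2.4   2.17  1.13 -1.03]
```

View pics/w10z.png

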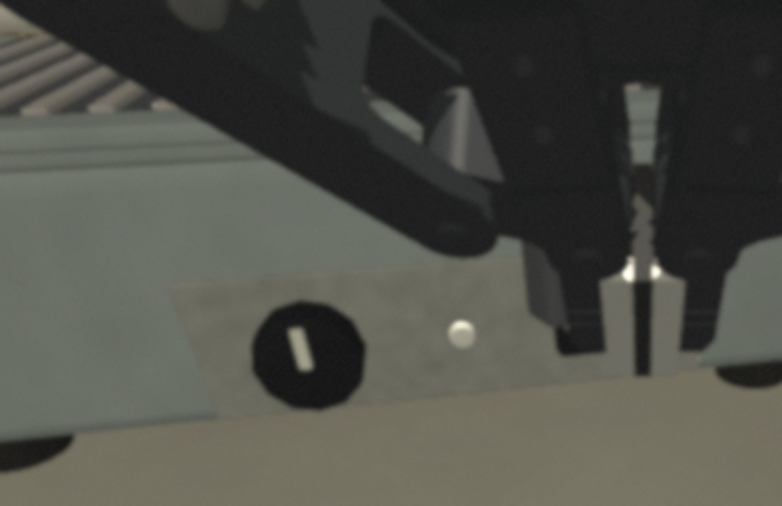

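```bash
python3 to.py 13 -43 42 35 -48 180
```

```text
t 10.65 local [ 11.6 -51.2  41.7] pitch 34.3 roll 0.209 -0.002 F loc [-1.2 -4.  -0.5] gap -0.0 q [ 0.76  0.99 -0.8   2.4   2.17  1.13 -1.03]
delta [ 0.1  8.3 -0.4] [-0.04 -0.05  0.1 ]
pred [ 0.75  0.99 -0.81  2.39  2.15  1.13 -1.04] 0.0 0.0 mg 0.08
```

>>> play_rows([
  [0, 2, 0, 0, 0, 0],
  [0, 4, 0, 0, 0, 0],
  [0, 6, 0, 0, 0, 0],
  [0, 8, -0.4, 0, 0, 0],
  [0, 8, -0.4, 0, 0, 0],
])

```text
time: 11.07
tool_pos: [494.7, -258.4, 41.0]
eef_rot: [0.387, 0.872, -0.123, 0.272]
ft_force: [-7.8, -1.4, -1.5]
finger_gap: -0.2
```

```bash
python3 to.py 13 -34 42 35 -48 180
```

```text
t 11.07 local [ 11. -44.  41.] pitch 34.1 roll 0.209 -0.003 F loc [-5.5 -5.7 -1.5] gap -0.2 q [ 0.75  0.99 -0.81  2.39  2.15  1.13 -1.03]
delta [-0.4 10.2 -0.9] [-0.11 -0.29  0.15]
pred [ 0.73  0.99 -0.81  2.38  2.14  1.14 -1.04] 0.0 0.0 mg 0.09
```

>>> play_rows([
  [0, 2, 0, 0, 0, 0],
  [0, 4, 0, 0, 0, 0],
  [0, 5.5, 0, 0, 0, 0],
  [0, 5.5, 0, 0, 0, 0],
])

```text
time: 11.4
tool_pos: [499.1, -254.7, 41.2]
eef_rot: [0.387, 0.872, -0.122, 0.272]
ft_force: [-7.1, -1.4, -1.2]
finger_gap: 0.1
```

```bash
python3 to.py 13 -34 42 35 -48 180;python3 -c "
from h import *
snap('wrist','w11.png')
im=cv2.imread('pics/w11.png')[200:420,220:560];cv2.imwrite('pics/w11z.png',cv2.flip(cv2.resize(im,None,fx=2.3,fy=2.3,interpolation=2),-1))"
```

```text
t 11.4 local [ 12.5 -38.4  41.2] pitch 34.1 roll 0.209 -0.003 F loc [-4.9 -5.3 -1.2] gap 0.1 q [ 0.74  0.99 -0.81  2.38  2.14  1.13 -1.03]
delta [-0.1  4.4 -0.9] [-0.08 -0.26  0.15]
pred [ 0.73  0.99 -0.81  2.38  2.14  1.14 -1.04] 0.0 0.0 mg 0.09
```

View pics/w11z.png

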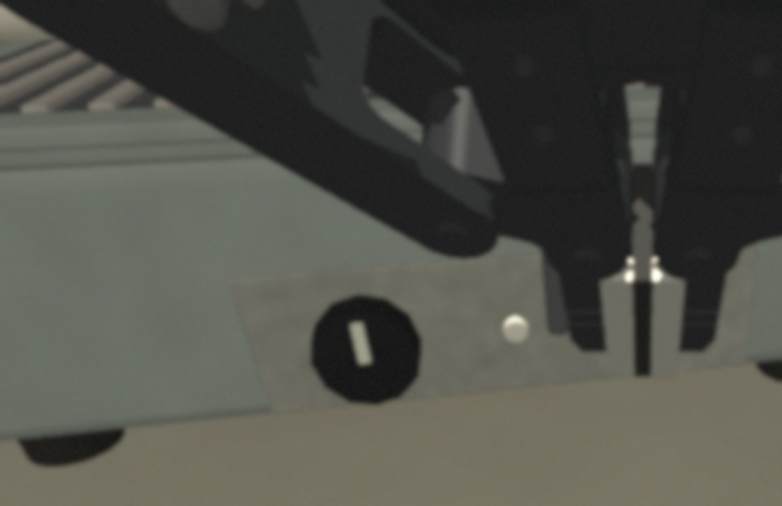

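>>> play_rows([
  [0, 2, 0, 0, 0, 0],
  [0, 4, 0, 0, 0, 0],
  [0, 5, -0.5, 0, 0, 0],
  [0, 5, -0.5, 0, 0, 0],
])

```text
time: 11.78
tool_pos: [501.4, -252.4, 41.2]
eef_rot: [0.388, 0.872, -0.124, 0.272]
ft_force: [-9.1, -2.4, -1.6]
finger_gap: 0.0
```

```bash
python3 to.py 12.5 -33.5 58 35 -48 180; python3 to.py 14 -33.5 80 35 -48 180
```

```text
t 11.78 local [ 12.9 -35.2  41.2] pitch 34.1 roll 0.211 -0.005 F loc [-6.  -7.3 -1.6] gap 0.0 q [ 0.73  0.99 -0.81  2.38  2.13  1.13 -1.03]
delta [ -8.9   1.5 -14.2] [-0.28 -0.28  0.11]
pred [ 0.73  0.95 -0.82  2.38  2.1   1.11 -1.02] 0.0 0.0 mg 0.09
t 11.78 local [ 12.9 -35.2  41.2] pitch 34.1 roll 0.211 -0.005 F loc [-6.  -7.3 -1.6] gap 0.0 q [ 0.73  0.99 -0.81  2.38  2.13  1.13 -1.03]
delta [-22.7   1.7 -31.5] [-0.28 -0.28  0.11]
pred [ 0.75  0.89 -0.84  2.37  2.05  1.06 -0.98] 0.0 0.0 mg 0.1
```

>>> play_rows([
  [0, 1.5, 0, 0, 0, 0],
  [-1.6, 2, -2.5, 0, 0, 0],
  [-3.2, 2, -5, 0, 0, 0],
  [-4.2, 2, -6.7, 0, 0, 0],
  [-4.2, 2, -6.7, 0, 0, 0],
])

```text
time: 12.2
tool_pos: [501.7, -251.4, 49.1]
eef_rot: [0.388, 0.872, -0.124, 0.271]
ft_force: [-10.2, -3.1, -1.2]
finger_gap: 0.0
```

```bash
python3 to.py 14 -33 60 35 -48 180
```

```text
t 12.2 local [ 12.6 -34.1  49.1] pitch 34.0 roll 0.212 -0.006 F loc [-6.4 -8.4 -1.2] gap 0.0 q [ 0.73  0.97 -0.81  2.37  2.11  1.12 -1.02]
delta [-7.1  1.3 -8.3] [-0.36 -0.29  0.1 ]
pred [ 0.73  0.95 -0.82  2.38  2.09  1.1  -1.01] 0.0 0.0 mg 0.09
```

>>> play_rows([
  [-1, 0.3, -1.5, 0, 0, 0],
  [-2, 0.3, -3, 0, 0, 0],
  [-3, 0.3, -5, 0, 0, 0],
  [-3, 0.3, -5, 0, 0, 0],
])

```text
time: 12.53
tool_pos: [501.6, -251.1, 54.9]
eef_rot: [0.389, 0.872, -0.125, 0.271]
ft_force: [-9.4, -4.9, -1.5]
finger_gap: -0.2
```

```bash
python3 to.py 14 -33 65 35 -48 180; python3 -c "
from h import *
snap('wrist','w12.png')"
```

```text
t 12.53 local [ 12.4 -34.   54.9] pitch 34.1 roll 0.213 -0.006 F loc [-4.7 -9.5 -1.5] gap -0.2 q [ 0.73  0.96 -0.82  2.38  2.09  1.11 -1.01]
delta [-6.9  1.3 -7.5] [-0.39 -0.28  0.08]
pred [ 0.74  0.93 -0.83  2.38  2.08  1.09 -1.  ] 0.0 0.0 mg 0.09
```

View pics/w12.png

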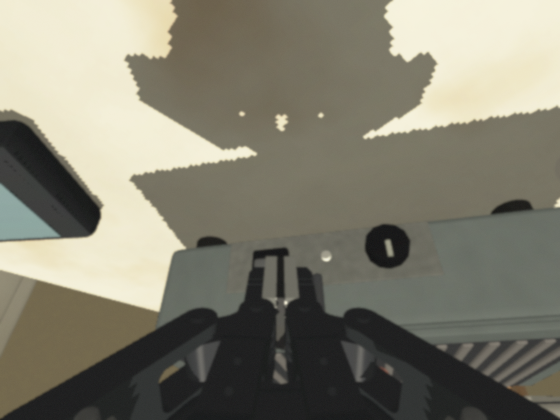

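>>> play_rows([
  [-0.5, -1.5, 0, 0, 0, 0],
  [-0.7, -3, 0, 0, 0, 0],
  [-0.7, -3, 0, 0, 0, 0],
])

```text
time: 12.83
tool_pos: [500.3, -252.7, 55.1]
eef_rot: [0.388, 0.872, -0.124, 0.271]
ft_force: [-9.6, -1.9, -3.1]
finger_gap: 0.0
```

```bash
python3 to.py 14 -36 65 35 -48 180
```

```text
t 12.83 local [ 12.2 -36.1  55.1] pitch 34.0 roll 0.211 -0.005 F loc [-6.7 -7.2 -3.1] gap 0.0 q [ 0.74  0.95 -0.82  2.38  2.1   1.1  -1.01]
delta [-7.   0.4 -7.1] [-0.26 -0.31  0.12]
pred [ 0.74  0.93 -0.83  2.38  2.09  1.09 -1.  ] 0.0 0.0 mg 0.09
```

>>> play_rows([
  [-1, 0, -1.5, 0, 0, 0],
  [-2, 0, -3, 0, 0, 0],
  [-3, 0, -4.5, 0, 0, 0],
  [-3, 0, -4.5, 0, 0, 0],
])

```text
time: 13.17
tool_pos: [500.4, -252.7, 60.8]
eef_rot: [0.388, 0.872, -0.124, 0.272]
ft_force: [-9.1, -1.9, -1.8]
finger_gap: 0.1
```

```bash
python3 to.py 14 -36 70 35 -48 180; python3 -c "
from h import *
snap('scene','s5.png')
im=cv2.imread('pics/s5.png')[190:345,90:290];cv2.imwrite('pics/s5z.png',cv2.resize(im,None,fx=3.8,fy=3.8,interpolation=2))"
```

```text
t 13.17 local [ 12.3 -36.   60.8] pitch 34.1 roll 0.211 -0.005 F loc [-6.2 -6.9 -1.8] gap 0.1 q [ 0.74  0.94 -0.82  2.38  2.09  1.1  -1.  ]
delta [-6.6  0.3 -6.6] [-0.27 -0.28  0.11]
pred [ 0.75  0.92 -0.83  2.38  2.08  1.08 -0.99] 0.0 0.0 mg 0.09
```

View pics/s5z.png

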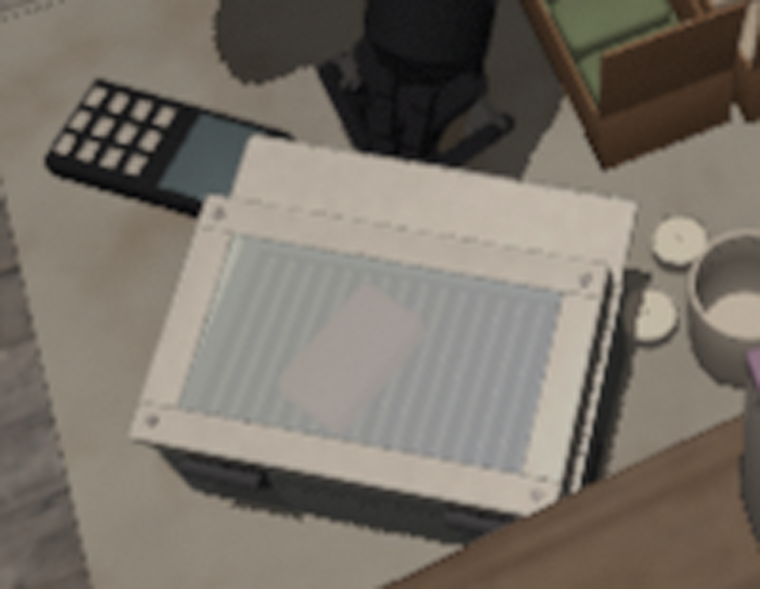

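>>> play_rows([
  [-1.2, 0, -1.8, 0, 0, 0],
  [-2.4, 0, -3.6, 0, 0, 0],
  [-3.6, 0, -5.4, 0, 0, 0],
  [-3.6, 0, -5.4, 0, 0, 0],
])

```text
time: 13.55
tool_pos: [500.4, -252.7, 67.5]
eef_rot: [0.388, 0.872, -0.124, 0.272]
ft_force: [-8.5, -1.9, -1.0]
finger_gap: -0.2
```

```bash
python3 to.py 14 -36 76 35 -48 180; python3 -c "
from h import *
snap('scene','s6.png')
im=cv2.imread('pics/s6.png')[190:345,90:290];cv2.imwrite('pics/s6z.png',cv2.resize(im,None,fx=3.8,fy=3.8,interpolation=2))"
```

```text
t 13.55 local [ 12.4 -36.   67.5] pitch 34.1 roll 0.211 -0.005 F loc [-5.8 -6.5 -1. ] gap -0.2 q [ 0.74  0.92 -0.83  2.38  2.07  1.08 -0.99]
delta [-6.2  0.3 -6.1] [-0.28 -0.25  0.1 ]
pred [ 0.75  0.9  -0.83  2.38  2.06  1.07 -0.98] 0.0 0.0 mg 0.09
```

View pics/s6z.png

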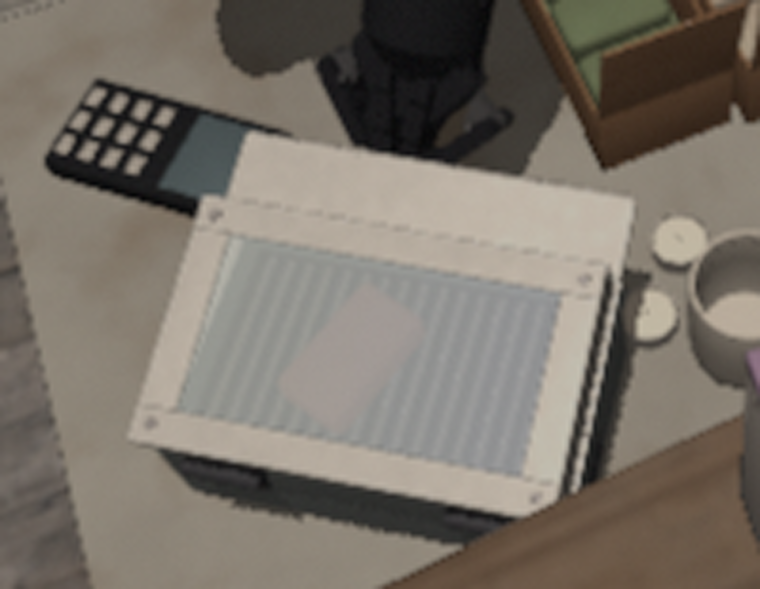

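```bash
python3 to.py 18.6 -37 95 35 -48 180; python3 to.py 33 -37 128 35 -48 180
```

```text
t 13.6 local [ 12.4 -36.   67.5] pitch 34.1 roll 0.211 -0.005 F loc [-6.4 -7.2 -1. ] gap 0.0 q [ 0.74  0.92 -0.83  2.38  2.07  1.08 -0.99]
delta [-20.8   0.2 -19. ] [-0.27 -0.23  0.1 ]
pred [ 0.76  0.85 -0.84  2.36  2.02  1.03 -0.93] 0.0 0.0 mg 0.11
t 13.6 local [ 12.4 -36.   67.5] pitch 34.1 roll 0.211 -0.005 F loc [-6.4 -7.2 -1. ] gap 0.0 q [ 0.74  0.92 -0.83  2.38  2.07  1.08 -0.99]
delta [-51.2   3.1 -38.1] [-0.27 -0.23  0.1 ]
pred [ 0.79  0.77 -0.85  2.31  1.93  0.94 -0.82] 0.0 0.0 mg 0.16
```

>>> play_rows([
  [-2, 0, -2.5, 0, 0, 0],
  [-5, 0, -5.5, 0, 0, 0],
  [-8, 0, -8.5, 0, 0, 0],
  [-12, 0, -12, 0, 0, 0],
  [-16, 0, -15.5, 0, 0, 0],
  [-21, 0, -19, 0, 0, 0],
  [-21, 0, -19, 0, 0, 0],
])

```text
time: 14.18
tool_pos: [505.1, -257.8, 96.0]
eef_rot: [0.388, 0.872, -0.124, 0.273]
ft_force: [-9.6, -2.0, 1.4]
finger_gap: -0.1
```

```bash
python3 to.py 33 -37 128 35 -48 180;  python3 -c "
from h import *
snap('scene','s7.png')
im=cv2.imread('pics/s7.png')[170:345,90:300];cv2.imwrite('pics/s7z.png',cv2.resize(im,None,fx=3.4,fy=3.4,interpolation=2))"
```

```text
t 14.18 local [ 19.1 -37.4  96. ] pitch 34.2 roll 0.212 -0.004 F loc [-6.6 -7.3  1.4] gap -0.1 q [ 0.76  0.85 -0.84  2.36  2.01  1.02 -0.92]
delta [-29.4   3.2 -18.6] [-0.26 -0.14  0.07]
pred [ 0.79  0.77 -0.85  2.31  1.93  0.94 -0.82] 0.0 0.0 mg 0.16
```

View pics/s7z.png

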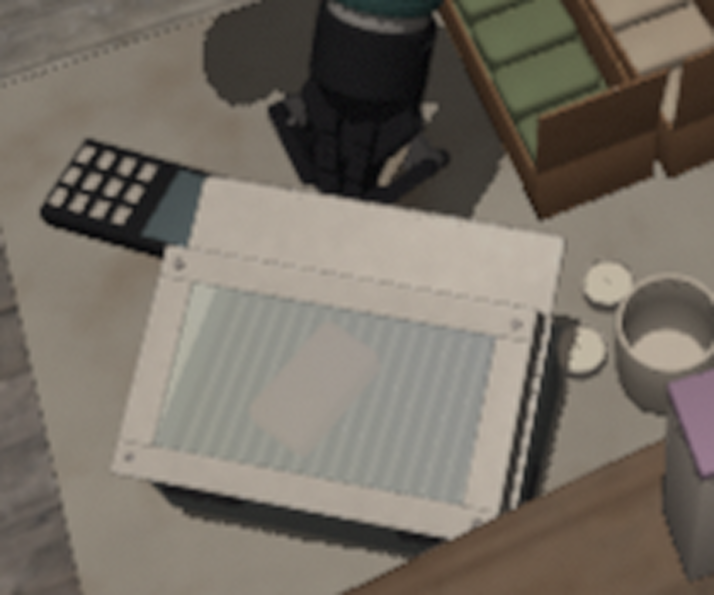

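```bash
cat > phi.py <<'E'
import sys
from h import *
from scipy.optimize import least_squares
HX=185.3
def phi(cam,Lpx,Rpx):
    im=vision.get_image(cam);M=w2c(None,im)
    def pt(ph,y):return L2W(HX-186*np.cos(ph),y,84+186*np.sin(ph)+2)
    r=least_squares(lambda v:np.r_[proj(M,im,pt(v[0],120))[0]-Lpx,proj(M,im,pt(v[0],-120))[0]-Rpx],[.2]);print('phi',r.x,r.fun.round(1))
a=[float(v) for v in sys.argv[1:]];phi('scene',a[:2],a[2:])
E
python3 phi.py 255.6 239.7 151.2 222.9; python3 phi.py 257.7 246.1 158.9 229.1
```

```text
phi [0.35677473] [ 0.2  1.2 -0.4 -0.3]
phi [0.09781097] [-0.   0.7 -1.2  0.2]
```

```bash
cat > arc.py <<'E'
import sys
from h import *; from kin import *
HX=185.3
def target(ph):
    l=np.array([HX-186*np.cos(ph),84+186*np.sin(ph)])
    k=[.34,.6,.9,1.2,1.7]; 
    if ph<.95:
        o=np.array([np.interp(ph,[.34,.6,.9],[9.2,6,.4]),np.interp(ph,[.34,.6,.9],[-50,-44,-30])])
        return l+o
    s,h=20,12
    o2=s*np.array([np.cos(ph),-np.sin(ph)])-h*np.array([np.sin(ph),np.cos(ph)])
    return l+o2
if __name__=='__main__':
    s=stat();R0=R.from_quat(s['eef_rot']).as_matrix();q=s['joint_positions']
    for ph,y in zip(eval(sys.argv[1]),eval(sys.argv[2])):
        t=target(ph);P=L2W(t[0],y,t[1]);q,e,a=follow(q,P,tool(35,np.radians(-48))@rz(np.pi),6)
        print(ph,t.round(1),'delta',(R0.T@(P-s['tool_pos'])).round(1),round(e,1),round(a,1),round(np.minimum(q-LO,HI-q).min(),2))
E
python3 arc.py "[.4,.5,.6,.7,.8,.9]" "[-38,-42,-48,-50,-50,-50]"
```

```text
t 14.33 local [ 19.1 -37.3  95.6] pitch 34.2 roll 0.211 -0.005 F loc [-6.6 -7.4  2.4] gap -0.2 q [ 0.76  0.85 -0.84  2.36  2.01  1.02 -0.93]
0.4 [ 22.4 107.8] delta [-9.8 -0.  -8. ] 0.0 0.0 0.12
0.5 [ 29.3 126.9] delta [-26.8  -2.6 -19.3] 0.0 0.0 0.14
0.6 [ 37.8 145. ] delta [-45.1  -6.7 -28.8] 0.0 0.0 0.17
0.7 [ 47.2 164.5] delta [-64.1  -6.8 -39.2] 0.0 0.0 0.2
0.8 [ 58.  182.8] delta [-83.2  -4.6 -48.2] 0.0 0.0 0.24
0.9 [ 70.1 199.7] delta [-102.6   -2.1  -55.4] 0.0 0.0 0.29
```

>>> play_rows([
  [-5, 0, -4, 0, 0, 0],
  [-10, 0, -8, 0, 0, 0],
  [-18, -1, -14, 0, 0, 0],
  [-27, -3, -19, 0, 0, 0],
  [-36, -5, -24, 0, 0, 0],
  [-45, -7, -29, 0, 0, 0],
  [-45, -7, -29, 0, 0, 0],
])

```text
time: 14.92
tool_pos: [516.5, -278.0, 147.6]
eef_rot: [0.388, 0.871, -0.124, 0.276]
ft_force: [-5.5, -2.2, 1.8]
finger_gap: -0.2
```

```bash
python3 arc.py "[.7,.8,.9]" "[-50,-50,-50]";  python3 -c "
from h import *
snap('scene','s8.png')
im=cv2.imread('pics/s8.png')[150:345,80:310];cv2.imwrite('pics/s8z.png',cv2.resize(im,None,fx=3,fy=3,interpolation=2))"
```

```text
t 14.92 local [ 40.2 -47.1 147.6] pitch 34.6 roll 0.211 -0.001 F loc [-3.1 -5.   1.8] gap -0.2 q [ 0.83  0.72 -0.85  2.29  1.89  0.89 -0.76]
0.7 [ 47.2 164.5] delta [-15.8  -1.4  -9.6] 0.0 0.0 0.2
0.8 [ 58.  182.8] delta [-35.    0.9 -18.4] 0.0 0.0 0.24
0.9 [ 70.1 199.7] delta [-54.4   3.4 -25.4] 0.0 0.0 0.29
```

View pics/s8z.png

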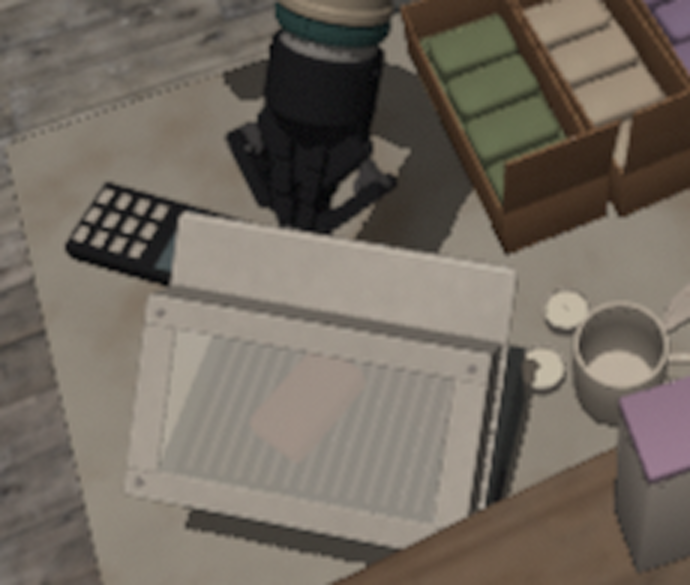

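```bash
python3 phi.py 252.3 240 141 221
```

```text
phi [0.62931671] [0.1 0.3 0.  0. ]
```

>>> play_rows([
  [-8, -2, -5, 0, 0, 0],
  [-16, -4, -10, 0, 0, 0],
  [-25, -4, -14, 0, 0, 0],
  [-35, -4, -18, 0, 0, 0],
  [-44, -3, -22, 0, 0, 0],
  [-54, -2, -25, 0, 0, 0],
  [-54, -2, -25, 0, 0, 0],
])

```text
time: 15.6
tool_pos: [537.2, -300.5, 199.5]
eef_rot: [0.387, 0.871, -0.122, 0.277]
ft_force: [-1.7, -3.1, 2.0]
finger_gap: 0.1
```

```bash
python3 arc.py "[1,1.1,1.2,1.3,1.4,1.5,1.6]" "[-55]*7";  python3 -c "
from h import *
snap('scene','s9.png')
im=cv2.imread('pics/s9.png')[150:345,80:310];cv2.imwrite('pics/s9z.png',cv2.resize(im,None,fx=3,fy=3,interpolation=2))"
```

```text
t 15.6 local [ 70.1 -53.2 199.5] pitch 34.7 roll 0.209 0.001 F loc [ 0.5 -3.5  2. ] gap 0.1 q [ 0.88  0.62 -0.85  2.19  1.72  0.77 -0.52]
1 [ 85.5 217.2] delta [-22.8   1.4  -5.6] 0.0 0.0 0.34
1.1 [ 99.3 226.5] delta [-39.2   4.3  -5.4] 0.0 0.0 0.38
1.2 [114.  234.4] delta [-55.4   7.4  -3.5] 0.0 0.0 0.4
1.3 [129.3 240.7] delta [-71.4  10.6  -0. ] 0.0 0.0 0.4
1.4 [145.3 245.5] delta [-86.9  13.9   5. ] 0.0 0.0 0.4
1.5 [161.6 248.7] delta [-101.8   17.3   11.6] 0.0 0.0 0.41
1.6 [178.2 250.3] delta [-115.9   20.8   19.7] 0.0 0.0 0.41
```

View pics/s9z.png

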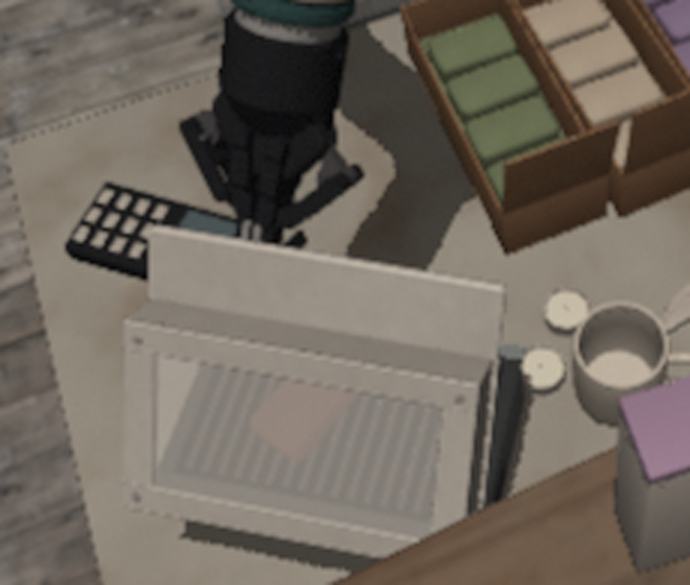

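>>> play_rows([
  [-11, 0, -3, 0, 0, 0],
  [-23, 1, -5.5, 0, 0, 0],
  [-31, 3, -5.5, 0, 0, 0],
  [-39, 4, -5.5, 0, 0, 0],
  [-47, 6, -4.5, 0, 0, 0],
  [-55, 7, -3.5, 0, 0, 0],
  [-63, 9, -2, 0, 0, 0],
  [-71, 10, 0, 0, 0, 0],
  [-71, 10, 0, 0, 0, 0],
])

```text
time: 16.4
tool_pos: [583.6, -335.3, 238.3]
eef_rot: [0.386, 0.872, -0.121, 0.276]
ft_force: [-0.1, 0.3, 0.4]
finger_gap: 0.1
```

```bash
python3 arc.py "[1.3,1.4,1.5,1.6,1.65]" "[-55]*7";  python3 -c "
from h import *
snap('scene','s10.png')
im=cv2.imread('pics/s10.png')[150:345,80:310];cv2.imwrite('pics/s10z.png',cv2.resize(im,None,fx=3,fy=3,interpolation=2))"
```

```text
t 16.4 local [128.2 -54.2 238.3] pitch 34.5 roll 0.206 0.002 F loc [-0.2  0.2  0.4] gap 0.1 q [ 0.9   0.6  -0.84  2.01  1.52  0.74 -0.23]
1.3 [129.3 240.7] delta [-2.4 -0.5 -1.2] 0.0 0.0 0.41
1.4 [145.3 245.5] delta [-18.    2.8   3.8] 0.0 0.0 0.41
1.5 [161.6 248.7] delta [-32.9   6.2  10.4] 0.0 0.0 0.41
1.6 [178.2 250.3] delta [-47.    9.6  18.4] 0.0 0.0 0.41
1.65 [186.5 250.4] delta [-53.8  11.3  23. ] 0.0 0.0 0.41
```

View pics/s10z.png

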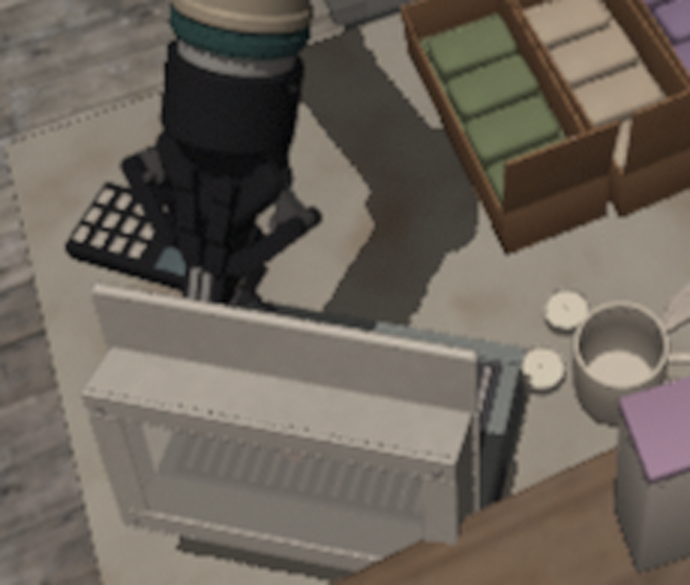

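>>> play_rows([
  [-9, 1, 1.5, 0, 0, 0],
  [-18, 3, 4, 0, 0, 0],
  [-25, 5, 7, 0, 0, 0],
  [-33, 6, 10, 0, 0, 0],
  [-40, 8, 14, 0, 0, 0],
  [-47, 9.5, 18, 0, 0, 0],
  [-54, 11, 23, 0, 0, 0],
  [-54, 11, 23, 0, 0, 0],
])

```text
time: 17.12
tool_pos: [630.2, -372.0, 250.5]
eef_rot: [0.387, 0.871, -0.122, 0.276]
ft_force: [0.0, -0.9, 0.4]
finger_gap: 0.2
```

```bash
python3 arc.py "[1.65,1.7]" "[-55]*7";  python3 -c "
from h import *
snap('scene','s11.png')
im=cv2.imread('pics/s11.png')[150:345,80:310];cv2.imwrite('pics/s11z.png',cv2.resize(im,None,fx=3,fy=3,interpolation=2))"
```

```text
t 17.12 local [187.4 -56.7 250.5] pitch 34.5 roll 0.209 0.002 F loc [ 0.6 -0.7  0.4] gap 0.2 q [ 0.9   0.66 -0.84  1.85  1.43  0.76 -0.05]
1.65 [186.5 250.4] delta [ 1.1  1.4 -0.7] 0.0 0.0 0.41
1.7 [194.8 250.2] delta [-5.5  3.2  4.2] 0.0 0.0 0.41
```

View pics/s11z.png

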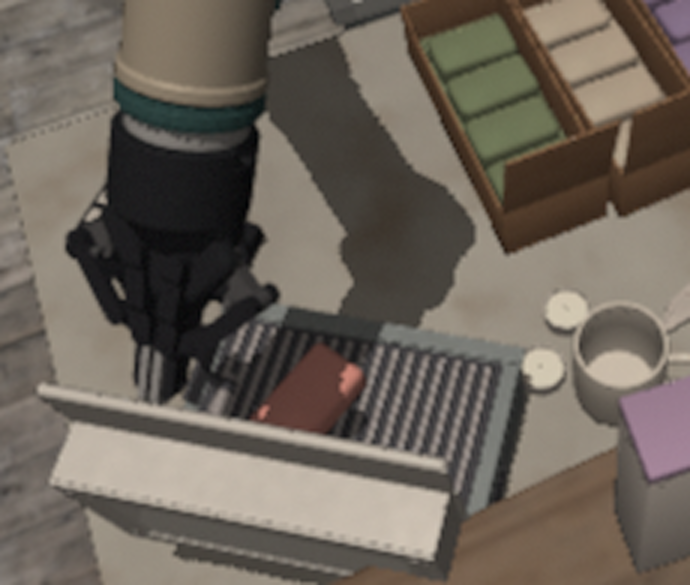

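```bash
python3 phi.py 228.3 304.3 94 280
```

```text
phi [-1.00035212] [24.5  4.4 68.6 11.3]
```

```bash
sed -i 's/\[\.2\])/[float(a[4]) if len(a)>4 else .2])/; s/^a=.*$/a=[float(v) for v in sys.argv[1:]];phi("scene",a[:2],a[2:4])/' phi.py; python3 phi.py 228.3 304.3 94 280 1.5
```

```text
phi [1.65228169] [-0.6  0.3 -2.6 -1.7]
```

```bash
python3 to.py 120 -60 270 35 -48 180; python3 to.py 60 -60 300 20 -48 180
```

```text
t 17.27 local [185.5 -56.2 250.1] pitch 34.4 roll 0.207 0.001 F loc [ 0.1  0.1 -0.3] gap 0.1 q [ 0.9   0.66 -0.84  1.85  1.43  0.76 -0.05]
delta [ 40.4 -17.3 -52.6] [ 0.14 -0.02  0.1 ]
pred [ 0.94  0.54 -0.87  2.    1.41  0.73 -0.13] 0.0 0.0 mg 0.38
t 17.27 local [185.5 -56.2 250.1] pitch 34.4 roll 0.207 0.001 F loc [ 0.1  0.1 -0.3] gap 0.1 q [ 0.9   0.66 -0.84  1.85  1.43  0.76 -0.05]
delta [  71.3  -29.7 -110.8] [ 0.12 14.98  0.12]
pred [ 1.11  0.52 -1.07  1.87  0.9   0.91  0.35] 0.0 0.0 mg 0.18
```

>>> play_rows([
  [20, -9, -26, 0, 0, 0],
  [40, -17, -52, 0, 0, 0],
  [55, -23, -80, 0, 7, 0],
  [71, -30, -110, 0, 15, 0],
  [71, -30, -110, 0, 15, 0],
  [71, -30, -110, 0, 15, 0],
])

```text
time: 17.77
tool_pos: [526.2, -300.8, 303.0]
eef_rot: [0.4, 0.9, -0.069, 0.16]
ft_force: [1.4, -0.4, 0.2]
finger_gap: 0.1
```

```bash
python3 - <<'E'
from h import *
stat()
for n in ('top','scene','wrist'):
    snap(n,n+'20.png')
    for qn in ('bar','soap_1_0'):
        print(n,qn,[(round(d['conf'],2),np.round(d['box']).tolist(),[round(float(v),1) for v in (np.argwhere(d['mask']).mean(0)[::-1])]) for d in vision.silhouettes(n,qn)])
E
```

```text
t 17.77 local [ 61.4 -59.8 303. ] pitch 19.7 roll 0.209 0.005 F loc [1.4 0.5 0.2] gap 0.1 q [ 1.09  0.51 -1.04  1.86  0.87  0.9   0.38]
top bar []
top soap_1_0 [(0.63, [158.0, 272.0, 186.0, 293.0], [174.1, 279.8])]
scene bar [(0.91, [164.0, 264.0, 202.0, 302.0], [182.4, 284.1])]
scene soap_1_0 [(0.62, [320.0, 127.0, 347.0, 144.0], [334.5, 134.8])]
wrist bar [(0.7, [434.0, 0.0, 481.0, 27.0], [456.1, 9.9]), (0.68, [302.0, 110.0, 363.0, 191.0], [330.2, 148.5])]
wrist soap_1_0 []
```

View pics/top20.png

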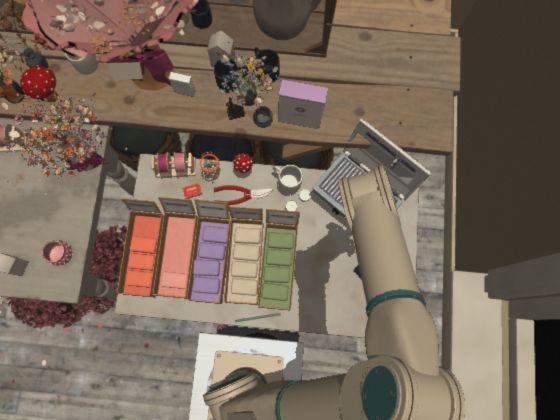

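View pics/scene20.png

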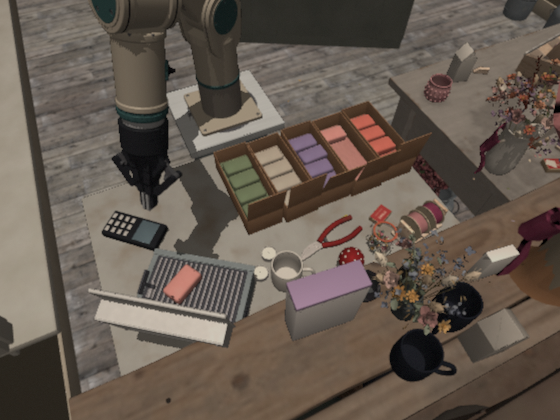

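View pics/wrist20.png

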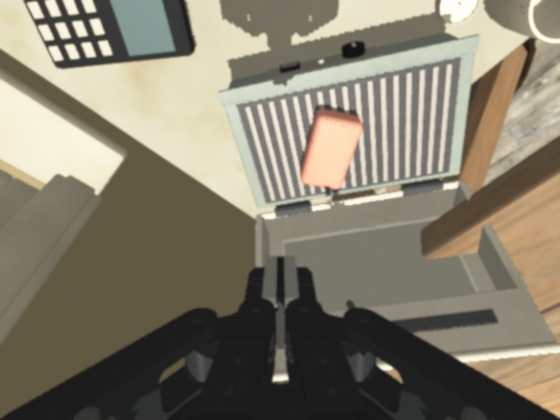

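```bash
python3 - <<'E'
from h import *
s=bot.read_state();im=vision.get_image('wrist');M=w2c(s,im)
d=[d for d in vision.silhouettes('wrist','bar') if d['box'][1]>60][0]
sc=vision.get_image('scene');Ms=w2c(None,sc);ds=vision.silhouettes('scene','bar')[0]
cw=np.argwhere(d['mask']).mean(0)[::-1];cs=np.argwhere(ds['mask']).mean(0)[::-1]
print('centroids',cw,cs,'tri',tri([(M,im,cw),(Ms,sc,cs)]))
for mm,MM,ii,n in ((d['mask'],M,im,'w'),(ds['mask'],Ms,sc,'s')):
    P=np.array([onz(MM,ii,uv[::-1],100)[:2] for uv in np.argwhere(mm)]).astype(np.float32)
    r=cv2.minAreaRect(P);print(n,r);
x=cv2.imread('pics/wrist20.png')[90:210,270:400];cv2.imwrite('pics/wbz.png',cv2.resize(x,None,fx=5,fy=5,interpolation=2))
E
```

```text
centroids [329.29965157 148.31591173] [183.23255814 284.24547804] tri (array([ 592.6723657 , -300.08433738,   91.88484599]), [0.8289499723739459, 0.8289499723739003])
w ((591.17578125, -300.0041198730469), (48.29826736450195, 84.31139373779297), 31.3192138671875)
s ((595.1856689453125, -300.15167236328125), (51.178035736083984, 78.99705505371094), 31.91493034362793)
```

View pics/wbz.png

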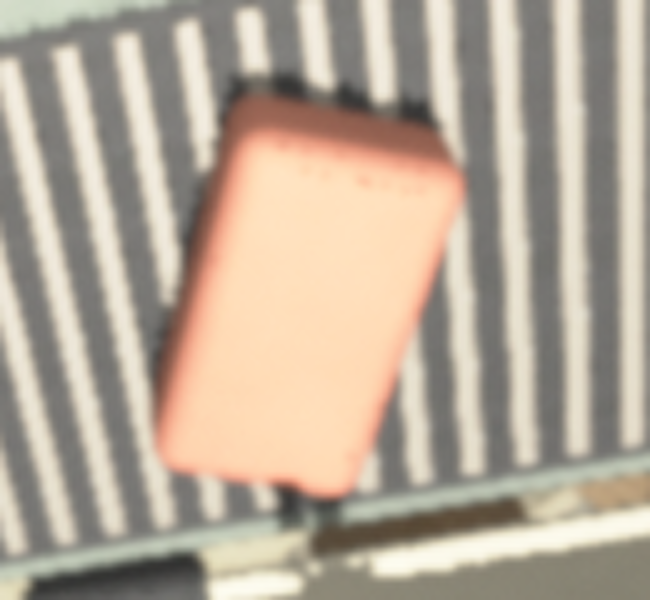

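```bash
python3 - <<'E'
import cv2
a=cv2.imread('pics/top0.png')[190:310,110:240];cv2.imwrite('pics/tbz.png',cv2.resize(a,None,fx=5,fy=5,interpolation=2))
a=cv2.imread('pics/scene20.png')[90:220,270:440];cv2.imwrite('pics/sbz.png',cv2.resize(a,None,fx=4.5,fy=4.5,interpolation=2))
E
```

```text
(no output)
```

View pics/tbz.png

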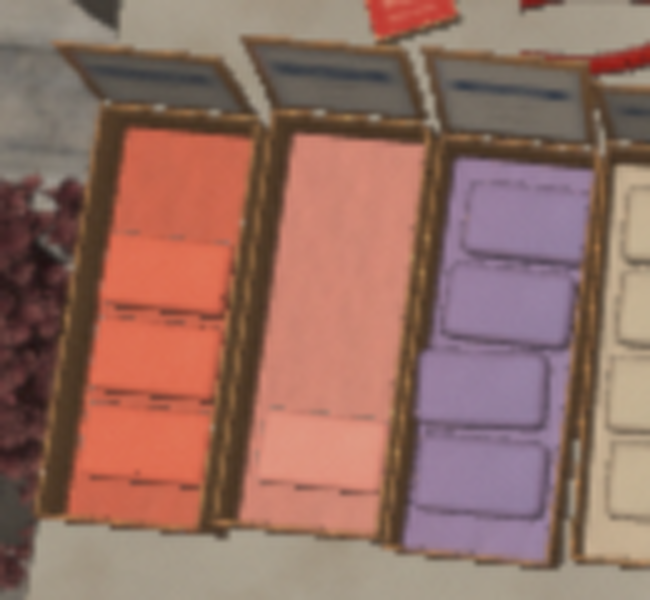

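View pics/sbz.png

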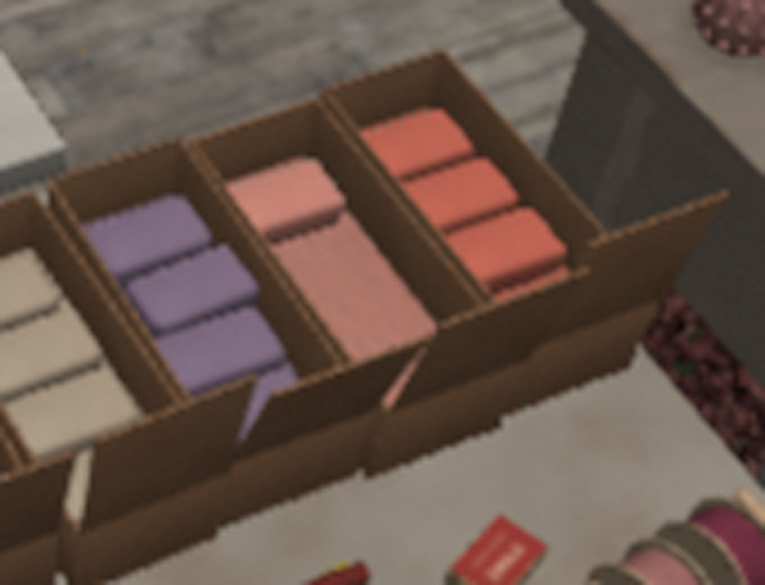

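```bash
python3 - <<'E'
from h import *; from kin import *
s=stat();q=s['joint_positions']
Rm=tool(0,np.radians(121.5))
for P in [(592,-300,220),(592,-300,80)]:
    q,e,a=follow(q,P,Rm,12);print(P,q.round(2),round(e,1),round(a,1))
delta((592,-300,200),Rm)
E
```

```text
t 18.42 local [ 60.8 -60.4 299.6] pitch 19.6 roll 0.207 0.001 F loc [-0.1  0.1 -0.3] gap 0.1 q [ 1.09  0.51 -1.03  1.87  0.88  0.89  0.37]
(592, -300, 220) [ 0.93  0.83 -0.96  1.48  0.7   1.21  0.42] 0.0 0.0
(592, -300, 80) [ 0.89  0.98 -0.86  1.58  0.85  0.99  0.3 ] 0.0 0.0
delta [ -7.3  49.9 108.7] [ 1.91 19.94 10.56]
```

```bash
python3 - <<'E'
from h import *
a=vision.get_image('top');Ma=w2c(None,a);b=vision.get_image('scene');Mb=w2c(None,b)
T=lambda x,y:(110+x/5-.4,190+y/5-.4)
S=lambda x,y:(270+x/4.5-.4,90+y/4.5-.4)
q=[onz(Ma,a,T(*p),72) for p in [(272,112),(432,128),(390,542),(222,522)]]
for p in q:print(p.round(1))
c=np.mean(q,0);print('centre',c.round(1),'len',np.linalg.norm((q[0]+q[1]-q[2]-q[3])/2),'wid',np.linalg.norm((q[0]+q[3]-q[1]-q[2])/2),'yaw',np.degrees(np.arctan2(*((q[0]+q[1]-q[2]-q[3])[[1,0]]))))
f=[onz(Mb,b,S(*p),72) for p in [(325,95),(190,145)]]
print('scene front rim corners',[x.round(1) for x in f])
# floor corners z=23 scene & top
print('floor top back', [onz(Ma,a,T(*p),23).round(1) for p in [(292,133),(425,143),(382,537),(240,522)]])
print('bar1 corners top z49', [onz(Ma,a,T(*p),49).round(1) for p in [(265,410),(390,418),(380,490),(258,482)]])
print('bar1 scene z49',[onz(Mb,b,S(*p),49).round(1) for p in [(228,185),(308,158),(345,200),(270,235)]])
E
```

```text
[493.1 296.5  72. ]
[492.4 198.8  72. ]
[244.6 191.5  72. ]
[246.8 290.7  72. ]
centre [369.2 244.4  72. ] len 247.14725326403828 wid 98.46627504187549 yaw 1.518812458772947
scene front rim corners [array([243.3, 305.5,  72. ]), array([247.6, 199.8,  72. ])]
floor top back [array([491.2, 294.5,  23. ]), array([492.7, 210.9,  23. ]), array([248.8, 205.5,  23. ]), array([249.5, 292.1,  23. ])]
bar1 corners top z49 [array([315.8, 280.5,  49. ]), array([318.2, 205.3,  49. ]), array([275.2, 205.6,  49. ]), array([273. , 278.5,  49. ])]
bar1 scene z49 [array([271.2, 218.2,  49. ]), array([271.4, 279.6,  49. ]), array([315.9, 282.2,  49. ]), array([322.7, 221.4,  49. ])]
```

>>> play_rows([
  [-7, 50, 60, 1, 7, 3.5],
  [-7, 50, 109, 1.3, 14, 7],
  [-7, 50, 109, 1.9, 20, 10.5],
  [-7, 50, 109, 1.9, 20, 10.5],
  [-7, 50, 109, 1.9, 20, 10.5],
], fingers=85)

```text
time: 18.93
tool_pos: [590.8, -301.0, 192.6]
eef_rot: [0.49, 0.872, 0.001, -0.006]
ft_force: [-0.0, -0.3, 1.0]
finger_gap: 60.7
```

```bash
python3 - <<'E'
from h import *
s=stat()
s,im=snap('wrist','w21.png');M=w2c(s,im)
for d in vision.silhouettes('wrist','bar'):
    print(d['conf'],d['box'])
    for z in (106,):
        P=np.array([onz(M,im,uv[::-1],z)[:2] for uv in np.argwhere(d['mask'])]).astype(np.float32);print(cv2.minAreaRect(P))
delta((592,-300,80),tool(0,np.radians(121.5)))
E
```

```text
t 18.93 local [113.9 -22.2 192.6] pitch -0.7 roll 0.388 -0.003 F loc [ 0.1 -0.3  1. ] gap 60.7 q [ 0.92  0.86 -0.95  1.49  0.72  1.18  0.4 ]
0.67 [252.3, 161.0, 318.7, 263.5]
((591.849609375, -298.53411865234375), (45.127872467041016, 78.69109344482422), 31.086137771606445)
delta [ -0.7  -1.  120.6] [ 0.09 -0.01  0.13]
```

View pics/w21.png

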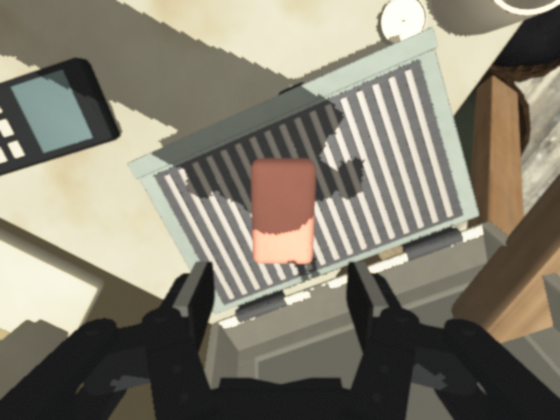

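>>> play_rows([
  [0, 0, 30, 0, 0, 0],
  [0, 0, 60, 0, 0, 0],
  [0, 0, 85, 0, 0, 0],
  [0, 0, 100, 0, 0, 0],
  [0, 0, 110, 0, 0, 0],
  [0, 0, 120, 0, 0, 0],
  [0, 0, 120, 0, 0, 0],
  [0, 0, 120, 0, 0, 0],
])

```text
time: 19.7
tool_pos: [592.5, -300.0, 81.2]
eef_rot: [0.488, 0.873, 0.0, 0.001]
ft_force: [-0.2, -0.4, -0.6]
finger_gap: 85.1
```

```bash
python3 - <<'E'
from h import *
s=stat();print(s['tool_pos']);snap('scene','s22.png')
E
```

```text
t 19.7 local [114.6 -20.4  81.2] pitch 0.1 roll 0.384 0.001 F loc [ 0.1 -0.4 -0.6] gap 85.1 q [ 0.88  0.98 -0.86  1.58  0.85  0.99  0.3 ]
[ 592.47380505 -299.95903615   81.1974595 ]
```

>>> play_rows([
  [0, 0, 0, 0, 0, 0],
  [0, 0, 0, 0, 0, 0],
  [0, 0, 0, 0, 0, 0],
  [0, 0, 0, 0, 0, 0],
  [0, 0, 0, 0, 0, 0],
  [0, 0, 0, 0, 0, 0],
  [0, 0, 0, 0, 0, 0],
], fingers=35, force=35)

```text
time: 20.33
tool_pos: [592.3, -300.0, 80.4]
eef_rot: [0.488, 0.873, 0.0, 0.0]
ft_force: [0.0, 0.1, 5.4]
finger_gap: 45.5
```

>>> play_rows([
  [0, 0, -5, 0, 0, 0],
  [0, 0, -12, 0, 0, 0],
  [0, 0, -20, 0, 0, 0],
  [0, 0, -20, 0, 0, 0],
])

```text
time: 20.67
tool_pos: [592.9, -299.9, 101.6]
eef_rot: [0.488, 0.873, 0.001, 0.001]
ft_force: [0.9, 0.2, -0.6]
finger_gap: 45.4
```

```bash
python3 - <<'E'
from h import *; from kin import *
s=stat();print(s['tool_pos']);snap('wrist','w23.png')
q=s['joint_positions']
for yaw in (90,91.5,180-88.5,-88.5):
  qq=q;Rm=tool(0,np.radians(yaw));o=[]
  for P in [(592,-300,250),(480,50,260),(385,246,250),(385,246,40)]:
    qq,e,a=follow(qq,P,Rm if P[0]<500 else tool(0,np.radians(121.5)),15);o.append((round(e,1),round(a,1),round(np.minimum(qq-LO,HI-qq).min(),2)))
  print(yaw,o,qq.round(2))
E
```

```text
t 20.67 local [114.9 -20.1 101.6] pitch 0.1 roll 0.384 0.002 F loc [ 0.6  0.7 -0.6] gap 45.4 q [ 0.89  0.95 -0.88  1.57  0.82  1.02  0.32]
[ 592.8894234  -299.89683432  101.59411597]
90 [(np.float64(0.0), np.float64(0.0), np.float64(0.27)), (np.float64(0.0), np.float64(0.0), np.float64(0.33)), (np.float64(0.0), np.float64(0.0), np.float64(0.33)), (np.float64(0.0), np.float64(0.0), np.float64(0.21))] [-0.28  0.76 -0.52  2.18  0.93  0.44 -1.55]
91.5 [(np.float64(0.0), np.float64(0.0), np.float64(0.27)), (np.float64(0.0), np.float64(0.0), np.float64(0.33)), (np.float64(0.0), np.float64(0.0), np.float64(0.33)), (np.float64(0.0), np.float64(0.0), np.float64(0.21))] [-0.28  0.76 -0.52  2.18  0.93  0.44 -1.53]
91.5 [(np.float64(0.0), np.float64(0.0), np.float64(0.27)), (np.float64(0.0), np.float64(0.0), np.float64(0.33)), (np.float64(0.0), np.float64(0.0), np.float64(0.33)), (np.float64(0.0), np.float64(0.0), np.float64(0.21))] [-0.28  0.76 -0.52  2.18  0.93  0.44 -1.53]
-88.5 [(np.float64(0.0), np.float64(0.0), np.float64(0.27)), (np.float64(0.0), np.float64(0.0), np.float64(0.03)), (np.float64(0.0), np.float64(0.0), np.float64(0.08)), (np.float64(0.0), np.float64(0.0), np.float64(0.3))] [-0.12  0.84 -0.78  2.17  1.13  0.62  1.42]
```

View pics/w23.png

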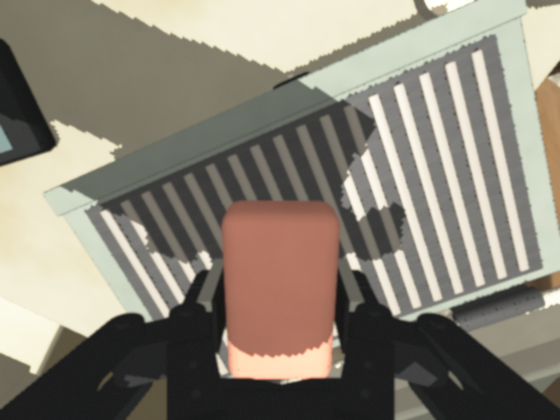

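>>> play_rows([
  [0, 0, -30, 0, 0, 0],
  [0, 0, -60, 0, 0, 0],
  [0, 0, -90, 0, 0, 0],
  [0, 0, -120, 0, 0, 0],
  [0, 0, -150, 0, 0, 0],
  [0, 0, -150, 0, 0, 0],
])

```text
time: 21.22
tool_pos: [595.2, -299.8, 256.4]
eef_rot: [0.488, 0.873, 0.001, 0.005]
ft_force: [1.4, 0.3, 0.2]
finger_gap: 45.4
```

```bash
python3 - <<'E'
from h import *
s=stat();print(s['tool_pos'])
delta((490,0,255),tool(0,np.radians(105)));delta((385,246,230),tool(0,np.radians(91.5)))
E
```

```text
t 21.22 local [116.8 -18.6 256.4] pitch 0.5 roll 0.384 0.007 F loc [0.9 1.  0.2] gap 45.4 q [ 0.93  0.79 -0.98  1.43  0.67  1.26  0.44]
[ 595.20161834 -299.81427447  256.3798487 ]
delta [ 3.106e+02  6.710e+01 -2.000e-01] [ 0.45  0.31 16.52]
delta [575.3 106.   23.4] [ 0.48  0.26 30.02]
```

>>> play_rows([
  [30, 6, 0, 0, 0, 2],
  [60, 12, 0, 0, 0, 4],
  [92, 18, 0, 0, 0, 6],
  [124, 24, 0, 0, 0, 8],
  [156, 30, 0, 0, 0, 10],
  [188, 36, 0, 0, 0, 12],
  [220, 42, 0, 0, 0, 14],
  [252, 48, 0, 0, 0, 16],
  [284, 54, 0, 0, 0, 18],
  [316, 60, 0, 0, 0, 20],
])

```text
time: 22.05
tool_pos: [476.7, 1.9, 249.8]
eef_rot: [0.633, 0.774, -0.0, -0.001]
ft_force: [0.2, 0.5, -1.5]
finger_gap: 45.6
```

```bash
python3 - <<'E'
from h import *
s=stat();print(s['tool_pos'])
delta((385,246,240),tool(0,np.radians(91.5)))
E
```

```text
t 22.05 local [-156.1  156.4  249.8] pitch -0.1 roll 0.678 -0.001 F loc [-0.2  0.6 -1.5] gap 45.6 q [ 0.6   0.51 -0.97  1.94  0.51  0.96 -0.41]
[476.65763695   1.86483252 249.76421081]
delta [257.4 -41.5  10. ] [-0.04 -0.04  9.93]
```

>>> play_rows([
  [30, -6, 0, 0, 0, 2],
  [60, -12, 0, 0, 0, 4],
  [90, -18, 0, 0, 0, 6],
  [120, -24, 0, 0, 0, 8],
  [150, -30, 0, 0, 0, 10],
  [180, -36, 0, 0, 0, 10],
  [205, -41, 0, 0, 0, 10],
  [205, -41, 0, 0, 0, 10],
  [205, -41, 0, 0, 0, 10],
])

```text
time: 22.8
tool_pos: [395.8, 194.6, 250.2]
eef_rot: [0.696, 0.718, 0.0, -0.0]
ft_force: [0.3, -0.1, -0.7]
finger_gap: 45.5
```

```bash
python3 - <<'E'
from h import *
s=stat();print(s['tool_pos'],np.degrees(np.arctan2(*R.from_quat(s['eef_rot']).as_matrix()[[1,0],0])))
snap('wrist','w24.png');snap('scene','s24.png');snap('top','t24.png')
E
```

```text
t 22.8 local [-334.5  265.2  250.2] pitch -0.0 roll 0.792 -0.0 F loc [ 0.3  0.1 -0.7] gap 45.5 q [ 0.16  0.43 -0.93  2.03  0.44  0.9  -0.99]
[395.76940258 194.57667035 250.24851114] 91.77173650969551
```

View pics/w24.png

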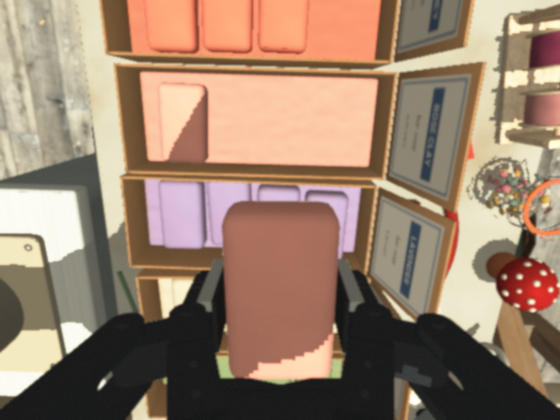

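View pics/s24.png

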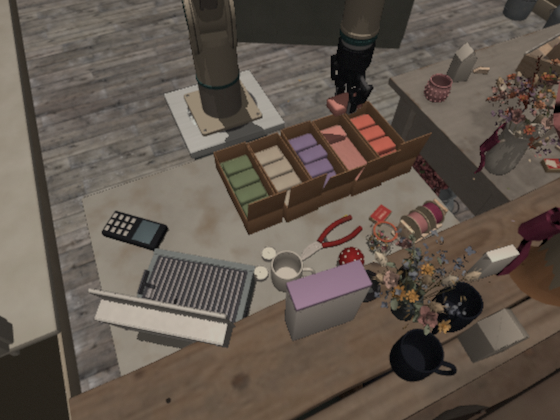

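```bash
python3 - <<'E'
from h import *
x=cv2.imread('pics/w24.png')[50:200,90:410];cv2.imwrite('pics/w24z.png',cv2.resize(x,None,fx=2.5,fy=2.5,interpolation=2))
E
```

```text
(no output)
```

View pics/w24z.png

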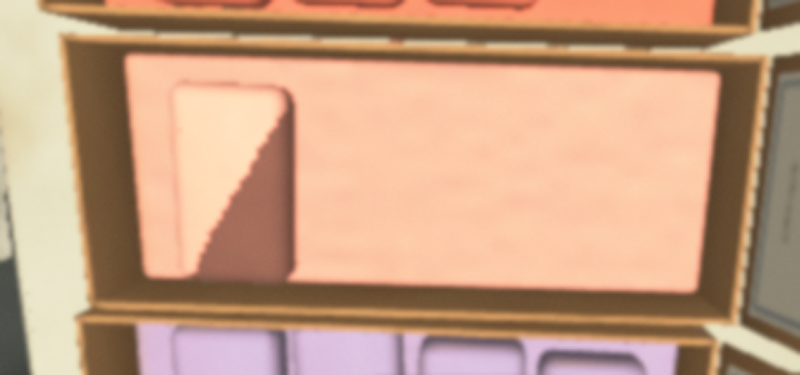

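```bash
python3 - <<'E'
from h import *
s=bot.read_state();im=vision.get_image('wrist');M=w2c(s,im)
W=lambda x,y:(90+x/2.5-.3,50+y/2.5-.3)
def rect(pts,z):
    q=[onz(M,im,W(*p),z) for p in pts];c=np.mean(q,0);v=(q[1]+q[2]-q[0]-q[3])/2;w=(q[0]+q[1]-q[2]-q[3])/2
    print([x[:2].round(1).tolist() for x in q],'c',c.round(1),'L',np.linalg.norm(v).round(1),'W',np.linalg.norm(w).round(1),'yaw',np.degrees(np.arctan2(v[1],v[0])).round(2))
rect([(62,36),(768,58),(737,322),(92,305)],72)   # rim outer
rect([(125,54),(720,72),(698,292),(143,276)],23) # floor inner
rect([(172,84),(285,86),(290,278),(180,276)],49)
print(s['tool_pos'])
# held bar: sides in wrist
d=vision.silhouettes('wrist','bar')
for x in d:print(x['conf'],x['box'])
print(s['ft_force'],s['moment'])
E
```

```text
[[249.5, 295.3], [496.9, 294.3], [497.3, 199.4], [249.1, 199.8]] c [373.2 247.2  72. ] L 247.8 W 95.2 yaw -0.16
[[251.9, 292.9], [493.6, 292.1], [494.2, 201.5], [250.6, 202.4]] c [372.6 247.2  23. ] L 242.6 W 90.6 yaw -0.2
[[278.8, 281.2], [321.8, 281.5], [320.6, 207.9], [275.8, 207.6]] c [299.2 244.5  49. ] L 43.8 W 73.6 yaw 0.44
[396.91970871 192.13985607 249.91151606]
0.95 [222.6, 200.8, 343.7, 375.8]
[-0.17105012 -0.45445977 -0.45618634] [-4.85527981e-05 -4.88349705e-02  5.57537920e-03]
```

```bash
python3 - <<'E'
from h import *
s=bot.read_state();im=vision.get_image('wrist');T=np.array(im['tool_from_camera'])
def t(u,v,z):
    d=T[:3,:3]@[(u-im['cx'])/im['fx'],(v-im['cy'])/im['fy'],1];o=T[:3,3];return (o+d*(z-o[2])/d[2]).round(1)
for z in(0,-3,-6):print('far end bottom',t(280,201,z))
for z in(-26,-23,-20):print('near end top',t(280,377,z),t(280,373,z))
print('sides',t(223,260,-13),t(339,260,-13))
x=cv2.imread('pics/w24.png')[190:390,200:360];cv2.imwrite('pics/w24b.png',cv2.resize(x,None,fx=3,fy=3))
E
```

```text
far end bottom [35.9  0.   0. ]
far end bottom [36.8  0.  -3. ]
far end bottom [37.7  0.  -6. ]
near end top [-35.3   0.  -26. ] [-33.1   0.  -26. ]
near end top [-38.2   0.  -23. ] [-36.   0. -23.]
near end top [-41.2   0.  -20. ] [-38.9   0.  -20. ]
sides [ 13.8 -24.  -13. ] [ 13.8  24.9 -13. ]
```

View pics/w24b.png

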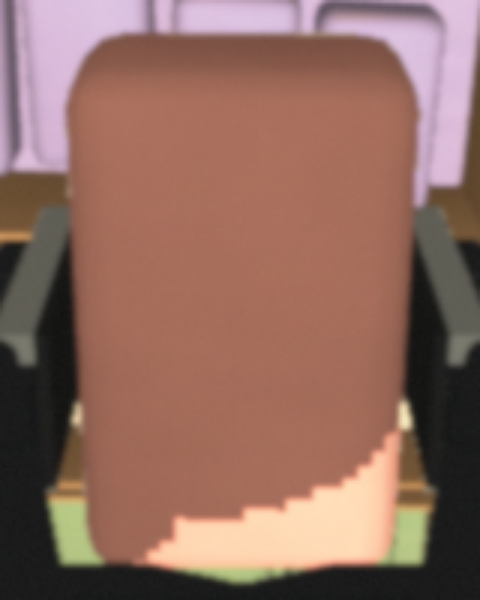

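```bash
python3 - <<'E'
from h import *; from kin import *
s=stat();print(s['tool_pos'])
delta((392,247,110),tool(0,np.radians(90)))
q,e,a=follow(s['joint_positions'],(392,247,26),tool(0,np.radians(90)),15);print(q.round(2),e,a)
E
```

```text
t 23.1 local [-332.1  264.   250.1] pitch -0.0 roll 0.796 -0.001 F loc [ 1.1  0.2 -1.5] gap 45.2 q [ 0.16  0.43 -0.93  2.03  0.44  0.9  -0.99]
[397.04069375 192.26947842 250.05675098]
delta [ 54.8  -3.6 140.1] [-0.04 -0.02  1.41]
[-0.3   0.79 -0.48  2.17  0.95  0.41 -1.56] 1.270135921688186e-10 1.0399009939685631e-10
```

>>> play_rows([
  [20, -1, 0, 0, 0, 0.5],
  [40, -2, 20, 0, 0, 1.4],
  [55, -3.5, 50, 0, 0, 1.4],
  [55, -3.5, 80, 0, 0, 1.4],
  [55, -3.5, 110, 0, 0, 1.4],
  [55, -3.5, 140, 0, 0, 1.4],
  [55, -3.5, 140, 0, 0, 1.4],
  [55, -3.5, 140, 0, 0, 1.4],
])

```text
time: 23.77
tool_pos: [391.0, 247.6, 109.7]
eef_rot: [0.706, 0.708, -0.001, -0.001]
ft_force: [-0.2, -0.1, -0.2]
finger_gap: 45.6
```

```bash
python3 - <<'E'
from h import *
s=stat();print(s['tool_pos'],s['eef_rot'])
delta((392,247,26),tool(0,np.radians(90)))
snap('wrist','w25.png');snap('top','t25.png')
x=cv2.imread('pics/t25.png')[180:320,100:260];cv2.imwrite('pics/t25z.png',cv2.resize(x,None,fx=4,fy=4))
E
```

```text
t 23.77 local [-369.4  305.4  109.7] pitch -0.1 roll 0.809 -0.003 F loc [-0.1 -0.2 -0.2] gap 45.6 q [-0.16  0.66 -0.69  2.12  0.74  0.61 -1.37]
[391.03276657 247.60785737 109.68191156] [ 0.70633851  0.70787241 -0.00139224 -0.000788  ]
delta [-0.5  1.2 83.7] [-0.18  0.05  0.12]
```

View pics/w25.png

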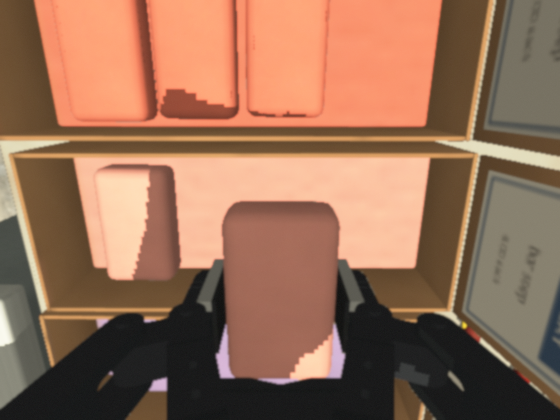

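```bash
python3 - <<'E'
from h import *
s=bot.read_state();im=vision.get_image('wrist');M=w2c(s,im)
for uv in [(200,141),(200,156),(400,143),(400,157),(100,308),(420,310),(100,316),(420,318)]:print(uv,onz(M,im,uv,72).round(1))
print('floor',onz(M,im,(200,268),23).round(1))
E
```

```text
(200, 141) [350.  306.1  72. ]
(200, 156) [349.4 298.2  72. ]
(400, 143) [456.2 305.2  72. ]
(400, 157) [457.  297.8  72. ]
(100, 308) [280.5 203.3  72. ]
(420, 310) [480.  202.1  72. ]
(100, 316) [279.6 197.4  72. ]
(420, 318) [480.7 196.2  72. ]
floor [331.9 205.1  23. ]
```

```bash
python3 - <<'E'
import cv2
x=cv2.imread('pics/w25.png')
a=cv2.resize(x[125:175,150:250],None,fx=6,fy=6);b=cv2.resize(x[260:330,60:160],None,fx=6,fy=6)
cv2.imwrite('pics/w25a.png',cv2.vconcat([a,b])[:720])
E
```

```text
(no output)
```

View pics/w25a.png

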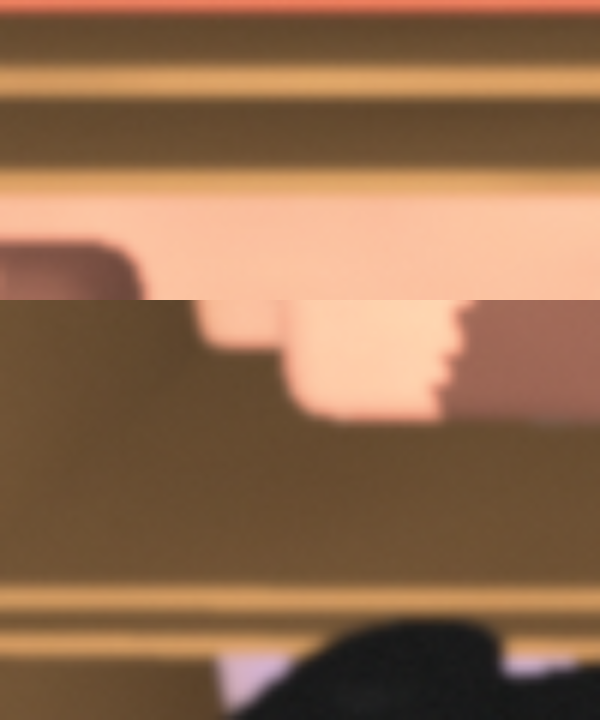

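```bash
python3 - <<'E'
from h import *
s=stat();print(s['tool_pos']);delta((392,249,78),tool(0,np.radians(90)))
E
```

```text
t 23.92 local [-368.9  307.6  111.9] pitch 0.0 roll 0.809 0.002 F loc [ 0.4  0.8 -1. ] gap 45.2 q [-0.16  0.65 -0.69  2.12  0.74  0.61 -1.37]
[392.73649012 249.0813798  111.92994298]
delta [-0.2 -0.8 33.9] [ 0.12 -0.15  0.09]
```

>>> play_rows([
  [0, 0, 12, 0, 0, 0],
  [0, 0, 24, 0, 0, 0],
  [0, 0, 33, 0, 0, 0],
  [0, 0, 33, 0, 0, 0],
])

```text
time: 24.25
tool_pos: [391.9, 248.0, 77.3]
eef_rot: [0.706, 0.708, 0.0, -0.0]
ft_force: [0.2, -0.1, -0.9]
finger_gap: 45.8
```

```bash
python3 - <<'E'
from h import *
ps=[]
for i in range(4):
    s,im=snap('wrist','w26.png');ps.append(s['tool_pos'])
print(np.round(ps,1)); stat()
T=np.array(im['tool_from_camera'])
cv2.imwrite('pics/w26z.png',cv2.resize(cv2.imread('pics/w26.png')[90:400,120:440],None,fx=1.9,fy=1.9))
E
```

```text
[[391.9 248.   77.3]
 [391.9 248.4  77.7]
 [392.  248.7  78. ]
 [392.1 248.8  78.1]]
t 24.45 local [-369.3  306.9   78.1] pitch -0.0 roll 0.809 0.001 F loc [-0.1  0.4 -1.4] gap 44.9 q [-0.21  0.71 -0.62  2.14  0.82  0.54 -1.44]
```

View pics/w26.png

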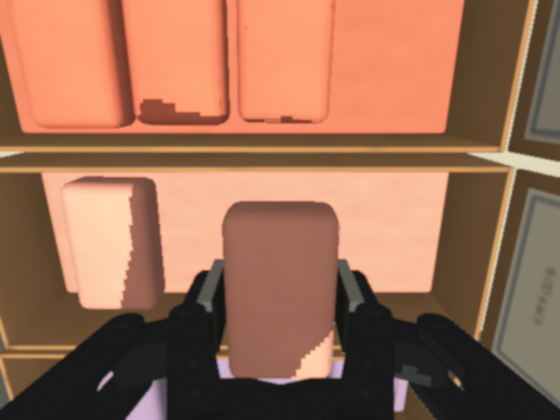

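```bash
python3 - <<'E'
from h import *
im=vision.get_image('wrist');T=np.array(im['tool_from_camera'])
def t(u,v,z):
    d=T[:3,:3]@[(u-im['cx'])/im['fx'],(v-im['cy'])/im['fy'],1];o=T[:3,3];return (o+d*(z-o[2])/d[2]).round(1)
f=im['frame'].astype(int)
print([ (r,f[r,200].tolist()) for r in range(148,176,2)])
print([ (r,f[r,60].tolist()) for r in range(336,362,2)])
for v in (165,168,171,345,348,350,356):print(v,t(200 if v<300 else 60,v,5.5))
E
```

```text
[(148, [214, 158, 100]), (150, [218, 160, 101]), (152, [157, 115, 73]), (154, [98, 73, 46]), (156, [99, 72, 46]), (158, [101, 75, 48]), (160, [105, 78, 49]), (162, [108, 80, 51]), (164, [110, 81, 52]), (166, [140, 103, 65]), (168, [210, 155, 97]), (170, [221, 163, 104]), (172, [234, 168, 126]), (174, [249, 185, 153])]
[(336, [107, 79, 50]), (338, [108, 79, 51]), (340, [109, 81, 51]), (342, [111, 82, 52]), (344, [124, 92, 59]), (346, [193, 141, 88]), (348, [203, 149, 94]), (350, [133, 97, 60]), (352, [113, 84, 54]), (354, [158, 117, 74]), (356, [208, 153, 96]), (358, [151, 111, 73]), (360, [60, 49, 41])]
165 [ 50.8 -35.2   5.5]
168 [ 49.4 -35.3   5.5]
171 [ 48.1 -35.4   5.5]
345 [ -45.1 -116.     5.5]
348 [ -47.  -116.4    5.5]
350 [ -48.3 -116.6    5.5]
356 [ -52.2 -117.4    5.5]
```

>>> play_rows([
  [1, 0, 12, 0, 0, 0],
  [1.2, 0, 24, 0, 0, 0],
  [1.2, 0, 36, 0, 0, 0],
  [1.2, 0, 45, 0, 0, 0],
  [1.2, 0, 51, 0, 0, 0],
  [1.2, 0, 51, 0, 0, 0],
  [1.2, 0, 51, 0, 0, 0],
])

```text
time: 25.08
tool_pos: [391.5, 249.8, 26.4]
eef_rot: [0.706, 0.708, 0.0, -0.0]
ft_force: [-0.1, -0.1, -0.9]
finger_gap: 45.2
```

>>> play_rows([
  [0, 0, 1, 0, 0, 0],
  [0, 0, 2, 0, 0, 0],
  [0, 0, 2, 0, 0, 0],
])

```text
time: 25.33
tool_pos: [391.8, 249.7, 24.6]
eef_rot: [0.706, 0.708, 0.0, -0.0]
ft_force: [-0.4, -0.4, -1.3]
finger_gap: 45.4
```

>>> play_rows([
  [0, 0, 0.5, 0, 0, 0],
  [0, 0, 0.5, 0, 0, 0],
  [0, 0, 0.5, 0, 0, 0],
  [0, 0, 0.5, 0, 0, 0],
], fingers=68)

```text
time: 25.67
tool_pos: [391.6, 249.7, 23.9]
eef_rot: [0.706, 0.708, 0.0, -0.0]
ft_force: [0.3, -0.2, -0.9]
finger_gap: 67.9
```

>>> play_rows([
  [0, 0, -15, 0, 0, 0],
  [0, 0, -40, 0, 0, 0],
  [0, 0, -75, 0, 0, 0],
  [0, 0, -110, 0, 0, 0],
  [0, 0, -150, 0, 0, 0],
  [0, 0, -180, 0, 0, 0],
  [0, 0, -180, 0, 0, 0],
])

```text
time: 26.25
tool_pos: [393.9, 252.1, 209.0]
eef_rot: [0.706, 0.708, 0.005, 0.001]
ft_force: [1.2, 1.0, -0.1]
finger_gap: 68.1
```

```bash
python3 - <<'E'
from h import *
s=stat();print(s['tool_pos'])
for n in('wrist','scene','top'):snap(n,n+'30.png')
for n in('scene','top'):
  for q in('bar','matchbox','tealight_a','secateurs','mug_white'):
    print(n,q,[(round(d['conf'],2),np.round(d['box']).tolist()) for d in vision.silhouettes(n,q)][:3])
E
```

```text
t 26.25 local [-369.7  310.7  209. ] pitch 0.2 roll 0.809 0.008 F loc [ 0.4  1.6 -0.1] gap 68.1 q [-0.03  0.52 -0.86  2.03  0.54  0.82 -1.2 ]
[393.88044352 252.08465321 208.99767937]
scene bar [(0.93, [340.0, 146.0, 363.0, 168.0])]
scene matchbox [(0.72, [367.0, 203.0, 393.0, 223.0])]
scene tealight_a [(0.65, [253.0, 264.0, 269.0, 283.0]), (0.46, [266.0, 246.0, 279.0, 260.0])]
scene secateurs [(0.59, [302.0, 217.0, 362.0, 258.0])]
scene mug_white [(0.75, [273.0, 250.0, 315.0, 290.0])]
top bar []
top matchbox [(0.51, [182.0, 186.0, 202.0, 198.0])]
top tealight_a [(0.47, [314.0, 116.0, 429.0, 240.0]), (0.44, [284.0, 198.0, 298.0, 213.0])]
top secateurs [(0.77, [216.0, 186.0, 269.0, 204.0])]
top mug_white [(0.78, [273.0, 165.0, 300.0, 192.0]), (0.15, [216.0, 188.0, 270.0, 205.0])]
```

View pics/wrist30.png

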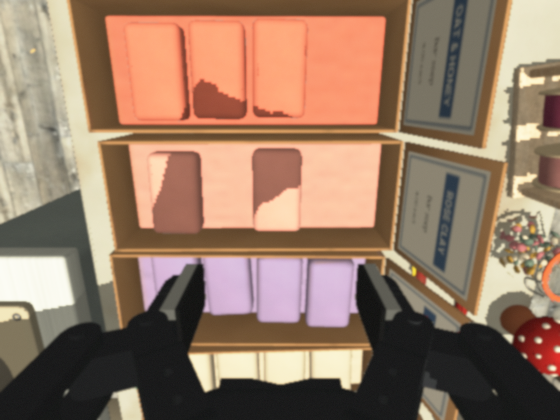

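View pics/scene30.png

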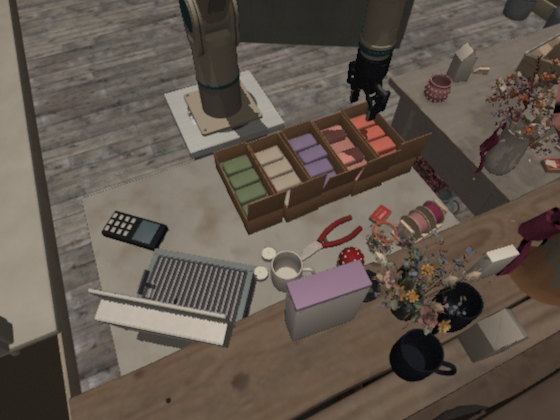

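```bash
python3 - <<'E'
from h import *
s=bot.read_state();im=vision.get_image('wrist');M=w2c(s,im);sc=vision.get_image('scene');Ms=w2c(None,sc)
ds=vision.silhouettes('scene','bar')[0]
for d in vision.silhouettes('wrist','bar'):
    P=np.array([onz(M,im,uv[::-1],49)[:2] for uv in np.argwhere(d['mask'])]).astype(np.float32);print(round(d['conf'],2),cv2.minAreaRect(P))
    c=np.argwhere(d['mask']).mean(0)[::-1];print(tri([(M,im,c),(Ms,sc,np.argwhere(ds['mask']).mean(0)[::-1])]))
print(np.round(s['qvel'],3))
bot.close_job()
E
python3 phi.py 228.3 304.3 94 280 1.5 2>&1 | tail -1
```

```text
0.92 ((392.07989501953125, 249.99993896484375), (77.71562957763672, 44.97156524658203), 89.49620056152344)
(array([393.60489676, 252.00410453,  43.03822343]), [1.873105945528235, 1.8731059455282253])
[ 0.002 -0.003  0.    -0.002 -0.    -0.002 -0.001]
the job is handed in; nothing more can be done
the job is handed in; nothing more can be done
```

I opened the hood and laid the soap bar in the box with one bar in it, then handed the job in at about 26 s. No verdict is reported, so the results below rest on my own measurements.

- **Hood:** I felt the catch tab under the edge, about 32 mm right of the middle. I pushed it left roughly 16 mm and lifted the hood in small steps. The wrist force stayed around 11–12 N at most while I did this. The hood then stood at about 1.65 rad by a fit to the scene picture, and it looked unchanged in the last one. My final attempt to re-measure the angle ran after the hand-in and was refused.
- **Bar:** I gripped it across its short side and set it down in the box. The last check put it at about (392, 250) mm, roughly 19 mm back from the box centre and 3 mm to the left. Its long side is within about 1° of straight across the box. It triangulated at 43 mm high, which fits lying flat on the floor.
- **Everything else:** The other bar and the bystanders show no visible movement; I did not re-measure each one. The gripper ended clear, about 140 mm above the box rim.

Three things did not go cleanly or did not agree:

- **Knuckle on the hood edge:** On the first approach a gripper knuckle touched the hood's front edge with about 6–7 N. I backed off and came in at a steeper angle.
- **Box position:** The box's centre in y came out between 246 and 250 mm from different views. I used the closest one, just before lowering the bar.
- **Network misses:** The trained network sometimes failed to find the bar in the top view.

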